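# Clear the glaze test tiles off the barbed rack

### The arm

A 6-joint arm with a two-finger parallel gripper is mounted at the origin on a cart in front of the work surface, level with it; the furniture and walls round the work are solid. World frame = base frame: x ahead of the robot, y to its left, z up, the work surface at z = 0. Lengths are in m, angles in rad, forces in N, time in s.
With the tool pointing down it reaches from about 0.25 to 0.725 m from the base axis. Payload 4 kg.
Tool frame: the origin (TCP) lies between the finger pads; the fingertips stand 25 mm ahead of it and the grasp point (between the pads) lies 6 mm ahead of it; z points along the fingers, y is the line along which they close (so a half turn about z gives the same grasp; the last joint's range is limited). The gripper opens to 85 mm and grips with 20 to 120 N. Pads are 22 mm wide; open, the fingers measure 114 mm over their backs; the gripper's body (76 mm by 85 mm) begins 54 mm behind the grasp point. The pads swing forward as they close: fully open they stand 13 mm farther back than shut.
Start: joints at [1.272, 0.241, 0.005, 1.335, 0, 1.571], TCP at [0.147, 0.478, 0.256] pointing down, gripper open.
Joint ranges: [-2.72, 2.72], [-1.05, 1.87], [-1.09, 1.28], [-1.99, 2.15], [-1.42, 1.44], [-3.14, 3.14]. Speed limits (rad/s): [2.79, 2.79, 3.14, 3.14, 3.14, 3.14].

### API

Orientations are given as a unit quaternion [x, y, z, w].
In Python, from workcell import bot gives the robot as it stands. The module is installed in compiled form; this text tells all that it offers.
- The arm moves only by the shell command python3 -m pendant 'ROWS'. ROWS is JSON, one flat list of numbers, 7 for each row, row after row: the shift along the tool's x, y, z normalised to -1 to 1, where 1 is 0.5 m, then the turn, a rotation vector about the tool's x, y, z normalised to -1 to 1, where 1 is 180 degrees, then the opening, from 0 (shut) to 1 (fully open). In form: [tx, ty, tz, ax, ay, az, fingers, tx, ty, tz, ax, ay, az, fingers, ...]. A call has exactly 10 rows; each row is the pose to reach, as a shift and turn from the pose commanded when the call began, along the tool's axes at that moment, turning the shorter way round; what a row does not reach only later rows make up. A row lasts 1/12 s, in which the tool goes at most 41.7 mm and 7.16 degrees, less where a joint would pass 70% of its speed; a pose out of reach is approached as far as the arm can. A call with a number of a shift or a turn outside -1 to 1 is refused whole. A call with a gripper value outside its range is refused whole. The fingers move at their own pace and stop on an object; the grip force is fixed at half the most. Time passes only in rows, so rows that repeat a pose let the fingers close, or fill a call up. It gives the time, the measured TCP pose, the force, the opening and the grip force at its end, in the units of the state.
- bot.get_obs(): the state, without advancing time (a new reading comes with each control period).
- bot.camera(name): name is "side" or "top"; returns a dict with "pixels" (384x512x3 uint8, red, green, blue), "mtx" (3x3 intrinsics, pixels), "k1" (the pictures are not rectified: a ray, as slopes to the right and down, at radius r is drawn at 1 + k1 r^2 times it, then the intrinsics apply), "cam_to_world" (4x4, takes a point from camera to world coordinates). Camera axes: x right, y up, looking along -z (the intrinsics and any distortion apply to the point x, -y, -z); pixel columns grow to the right and rows downward; lengths in m; the calibration is good to about 2 mm. A picture is of the moment at which its call begins. There is no depth.
- bot.job_done(): hands the job in; it is judged then, once.
The state is a dict: "clock": time; "joint_pos": joint angles; "joint_vel": joint speeds; "tau": joint torques, N m; "eef_pos": TCP position; "tool_rot": TCP orientation; "ft_force": force on the tool from outside, world axes, zero at the start; "ft_torque": the same for the moment, N m; "grip_width": finger opening in m; "grasp_force": force on a finger pad.
Only numpy, scipy, OpenCV 4.12 (cv2) and the standard library are available. Lean on these libraries where they do the work, as an engineer would, in place of code of your own. Each camera call takes 0.05 s, during which the arm holds its last target. There are 200 camera calls.

### The job

Take down the glaze test tiles: press the wooden prop fully home between the red jaws of the rack so that it holds the sprung keeper open by itself, then lift every tile off its barbed hook without forcing it over the barb and stand each one upright in a slot of its own, fully down, in the wooden stand. When all are standing there, pull the prop out so that the keeper shuts, and put the prop back upright in its block; leave the mug, the tumbler and the pigment pot alone.

Things in the scene. Friction and masses are not known exactly. Their poses are not given: they have to be found in the camera images.
- rack: Wooden tile rack, fixed. Origin on the table below the hook-side face of its crossbar; +x is the way the hooks point (roughly away from the robot), +y along the crossbar to the left, z up. Crossbar: rack x -20 to 0, y -215 to +155, z 85 to 140 mm. Feet 12 mm high, x -100 to +80, at y +145 and -145.
- keeper (a joint): Sprung aluminium keeper, 0 m shut. It slides towards the robot (rack -x) up to 0.034 m; the spring shuts it with 1.4 N at 0, 2.4 N at 0.024. A 12 mm wide tab (z 144 to 149 mm, ending at rack x +33 when shut) lies over each tile so that none can be raised. With the prop fully home it stands at about 0.024 and the tabs (end at x +9) are clear of the tiles.
- jaw (a point): Where the foot of the prop rests when fully home (prop upright, sides square to the rack): point on a fixed ledge, z 62 mm, rack x -35, y -190. Jaws: crossbar's back (x -20) and the keeper's red jaw, 50 mm wide; gap 6 mm when shut, widening from z 105 mm upwards to 36 mm at z 155. Press the prop straight down over this point (5 to 20 N); it wedges the keeper open.
- prop_mid (a point): Middle of the prop: upright light wooden bar 30 x 30 mm, 148 mm long, z up, lower edges rounded, red band 5 to 19 mm below the top; this point is 74 mm above its foot. 90 g. Starts in its block. Grip it within 40 mm of the top.
- block: Dark wooden block that stores the prop upright, fixed, 52 x 52 mm, 58 mm high. Origin at the middle of its underside on the table. Square well 35 x 35 mm, sides along its x and y, floor 8.5 mm above the table (prop in it: middle 82 mm above the table).
- stand: Slotted wooden stand for the tiles, loose, 0.9 kg, 150 mm (its x) by 80 mm (its y). Origin at the middle of its underside, z up. Five ribs along its y, 47 mm high with round tops, between two side walls along its x, 47 mm high (inner faces 44 mm apart), leave four pocket-like slots.
- mug: Celadon mug, 90 mm wide, 86 mm high, origin under its centre. Bystander.
- tumbler: Unglazed tumbler, 76 mm wide, 82 mm high, origin under its centre. Bystander.
- pot: Small blue and white pigment pot, 52 mm wide, 65 mm high, origin under its centre. Bystander.
- hook_0 (a point): Lowest point of hook 0's wire (leftmost hook; centre line of 6 mm steel wire), z 115 mm, rack x 30. All hooks are alike: from the crossbar the wire falls gently to here, then climbs at 40 degrees towards rack +x for 30 mm; at its end a 10 mm barb stands up square to the climbing wire, leaning 3 mm back. Wire and barb together are 16 mm across, from 3 mm below to 13 mm above the wire's centre line.
- tile_0_mid (a point): Centre of a white ceramic test tile, lower half glazed blue (may be absent): 36 mm wide (its y), 10 thick (x), 88 high (z), 60 g. A window 14 mm wide, 22 mm high goes through along x, its centre 15 mm above this point, its top 18 mm below the tile's top. It hangs by it on some hook, its x along rack x, top about 140 mm above the table.
- slot_0 (a point): Slot 0 of the stand: middle of its floor, 12 mm above the stand's underside. 14 mm wide along the stand's x, 44 mm long along its y, 35 mm deep, lips rounded; slots are 32 mm apart. A tile in it has its centre 44 mm above this point.
- hook_1 (a point): Same point of hook 1, 80 mm right of hook 0. Unhooking: with the keeper open raise the tile 5 mm, lean its top 25 to 45 degrees towards the crossbar while moving it up the climbing wire, keeping the centre of its window 5 mm above the wire's centre line (square to the wire), then on along the wire's direction until clear of the barb. Upright it cannot pass.
- tile_1_mid (a point): Centre of a white ceramic test tile, lower half glazed dark green (may be absent): 36 mm wide (its y), 10 thick (x), 88 high (z), 60 g. A window 14 mm wide, 22 mm high goes through along x, its centre 15 mm above this point, its top 18 mm below the tile's top. It hangs by it on some hook, its x along rack x, top about 140 mm above the table.
- slot_1 (a point): Slot 1 of the stand: middle of its floor, 12 mm above the stand's underside. 14 mm wide along the stand's x, 44 mm long along its y, 35 mm deep, lips rounded; slots are 32 mm apart. A tile in it has its centre 44 mm above this point.
- hook_2 (a point): Same point of hook 2, 80 mm right of hook 1.
- tile_2_mid (a point): Centre of a white ceramic test tile, lower half glazed terracotta brown (may be absent): 36 mm wide (its y), 10 thick (x), 88 high (z), 60 g. A window 14 mm wide, 22 mm high goes through along x, its centre 15 mm above this point, its top 18 mm below the tile's top. It hangs by it on some hook, its x along rack x, top about 140 mm above the table.
- slot_2 (a point): Slot 2 of the stand: middle of its floor, 12 mm above the stand's underside. 14 mm wide along the stand's x, 44 mm long along its y, 35 mm deep, lips rounded; slots are 32 mm apart. A tile in it has its centre 44 mm above this point.
- hook_3 (a point): Same point of hook 3, 80 mm right of hook 2.
- tile_3_mid (a point): Centre of a white ceramic test tile, lower half glazed yellow (may be absent): 36 mm wide (its y), 10 thick (x), 88 high (z), 60 g. A window 14 mm wide, 22 mm high goes through along x, its centre 15 mm above this point, its top 18 mm below the tile's top. It hangs by it on some hook, its x along rack x, top about 140 mm above the table.
- slot_3 (a point): Slot 3 of the stand: middle of its floor, 12 mm above the stand's underside. 14 mm wide along the stand's x, 44 mm long along its y, 35 mm deep, lips rounded; slots are 32 mm apart. A tile in it has its centre 44 mm above this point.
Not all that is in view belongs to the job. There is more than one size of the part that bears prop_mid; the job needs the largest.

How it is judged:
On the way, in this order (a step that is already met when the one before it is completed fails the run):
1. the prop stands fully home between the jaws, let go, and holds the keeper open (value of joint keeper above 0.019 m and horizontal distance between prop_mid and jaw below 0.018 m and z of prop_mid in the frame of jaw below 0.085 m and angle between prop_mid's own z axis and vertical below 0.2 rad and contact force between the fingers and prop below 0.2 N), for 0.3 s.
2. all tiles stand in the slots, let go, with the keeper still held open (z of tile_0_mid in the frame of stand between 0.045 and 0.062 m and y of tile_0_mid in the frame of stand between -0.015 and 0.015 m and x of tile_0_mid in the frame of stand between -0.066 and 0.066 m and angle between each of tile_0_mid, tile_1_mid, tile_2_mid, tile_3_mid's own z axis and vertical below 0.3 rad and contact force between the fingers and tile_0 below 0.2 N and z of tile_1_mid in the frame of stand between 0.045 and 0.062 m and y of tile_1_mid in the frame of stand between -0.015 and 0.015 m and x of tile_1_mid in the frame of stand between -0.066 and 0.066 m and contact force between the fingers and tile_1 below 0.2 N and z of tile_2_mid in the frame of stand between 0.045 and 0.062 m and y of tile_2_mid in the frame of stand between -0.015 and 0.015 m and x of tile_2_mid in the frame of stand between -0.066 and 0.066 m and contact force between the fingers and tile_2 below 0.2 N and z of tile_3_mid in the frame of stand between 0.045 and 0.062 m and y of tile_3_mid in the frame of stand between -0.015 and 0.015 m and x of tile_3_mid in the frame of stand between -0.066 and 0.066 m and contact force between the fingers and tile_3 below 0.2 N and value of joint keeper above 0.019 m), for 0.3 s.
3. the keeper is shut again (value of joint keeper below 0.003 m), for 0.2 s.
At the end, for the whole second after the job is handed in: every tile stands upright (0.3 rad), let go, on the floor of a slot (6 mm), within 15 mm of its middle; keeper shut (under 3 mm); prop upright (0.2 rad) on the floor of its block, let go; all at rest (z of tile_0_mid in the frame of stand between 0.045 and 0.062 m and y of tile_0_mid in the frame of stand between -0.015 and 0.015 m and x of tile_0_mid in the frame of stand between -0.066 and 0.066 m and angle between each of tile_0_mid, tile_1_mid, tile_2_mid, tile_3_mid's own z axis and vertical below 0.3 rad and contact force between the fingers and tile_0 below 0.2 N and z of tile_1_mid in the frame of stand between 0.045 and 0.062 m and y of tile_1_mid in the frame of stand between -0.015 and 0.015 m and x of tile_1_mid in the frame of stand between -0.066 and 0.066 m and contact force between the fingers and tile_1 below 0.2 N and z of tile_2_mid in the frame of stand between 0.045 and 0.062 m and y of tile_2_mid in the frame of stand between -0.015 and 0.015 m and x of tile_2_mid in the frame of stand between -0.066 and 0.066 m and contact force between the fingers and tile_2 below 0.2 N and z of tile_3_mid in the frame of stand between 0.045 and 0.062 m and y of tile_3_mid in the frame of stand between -0.015 and 0.015 m and x of tile_3_mid in the frame of stand between -0.066 and 0.066 m and contact force between the fingers and tile_3 below 0.2 N and horizontal distance between prop_mid and block below 0.012 m and height (world z) of prop_mid between 0.07 and 0.092 m and angle between prop_mid's own z axis and vertical below 0.2 rad and contact force between the fingers and prop below 0.2 N and value of joint keeper below 0.003 m and linear speed of each of stand, prop, tile_0, tile_1, tile_2, tile_3 below 0.03 m/s); the robot touches nothing.
It fails at once if the mug, the tumbler or the pot is pushed more than 30 mm (distance of any of mug, tumbler, pot from where it was at the start of the episode above 0.03 m).
It fails at once if a tile is forced against the rack or its hook (over 30 N) (contact force between any of tile_0, tile_1, tile_2, tile_3 and rack above 30 N).
Of tile_0, tile_1, tile_2, tile_3 only 2 to 4 are there at a start; the rules pass over those that are not, and their reading is None.
At some moment in a run one of stand may be knocked a few centimetres aside while the robot is not near it.
It also fails if it takes over 210 s, if anything falls off the work surface, if the arm or the gripper's body presses on something with over 40 N, if the wrist force passes 120 N, or if a joint passes its speed limit or range.

## Working session

There is one attempt and no reset: what is moved stays moved. The work goes in short steps, Python scripts to look and compute and a shell command to move; the robot and the scene stay as the last step left them, time stands still between calls to the robot, and variables do not carry over. Pictures are saved under pics/ and viewed, at most 14 in all, crops included, and the job is handed in when it is done.

```bash
mkdir -p pics; cat > h.py <<'E'
import numpy as np, cv2
from workcell import bot
from scipy.spatial.transform import Rotation as R
def snap(name,fn):
    c=bot.camera(name); cv2.imwrite('pics/'+fn,c['pixels'][:,:,::-1]); np.savez('pics/'+fn[:-4]+'.npz',**{k:np.array(v) for k,v in c.items()}); return c
def load(fn): return np.load('pics/'+fn+'.npz')
def proj(c,P):
    P=np.atleast_2d(P).astype(float); M=np.linalg.inv(c['cam_to_world']); q=P@M[:3,:3].T+M[:3,3]
    u=q[:,0]/-q[:,2]; v=-q[:,1]/-q[:,2]; s=1+c['k1']*(u*u+v*v); K=c['mtx']
    return np.c_[K[0,0]*u*s+K[0,2],K[1,1]*v*s+K[1,2]]
def ray(c,px):
    K=c['mtx'];d=np.array([(px[0]-K[0,2])/K[0,0],(px[1]-K[1,2])/K[1,1]]);u=d.copy()
    for _ in range(20):u=d/(1+c['k1']*(u@u))
    T=c['cam_to_world'];return T[:3,3],T[:3,:3]@np.array([u[0],-u[1],-1])
def onz(c,px,z):
    o,d=ray(c,px);return (o+d*(z-o[2])/d[2])[:2]
E
python3 - <<'E'
from h import *
for n in('top','side'):
    c=snap(n,n+'0.png');print(n,c['mtx'].tolist(),c['k1'],c['cam_to_world'].round(3).tolist())
    im=cv2.resize(c['pixels'][:,:,::-1],(800,600),interpolation=cv2.INTER_CUBIC);cv2.imwrite(f'pics/{n}0b.png',im)
print(bot.get_obs())
E
```

```text
top [[413.9946825640421, 0.0, 261.3834625572064], [0.0, 413.9946825640421, 203.81593161957383], [0.0, 0.0, 1.0]] -0.0668160280975144 [[0.017, 0.991, -0.134, 0.397], [-1.0, 0.017, -0.002, -0.11], [0.0, 0.134, 0.991, 1.406], [0.0, 0.0, 0.0, 1.0]]
side [[445.5086818142651, 0.0, 256.5514711374376], [0.0, 445.5086818142651, 185.9796272795105], [0.0, 0.0, 1.0]] -0.13765138096813387 [[-0.993, 0.093, -0.078, 0.471], [-0.12, -0.646, 0.754, 0.872], [0.019, 0.758, 0.652, 0.942], [0.0, 0.0, 0.0, 1.0]]
{'clock': 0.1, 'joint_pos': array([1.27198683e+00, 2.41336968e-01, 3.84735658e-03, 1.33521272e+00,
       1.57088541e-05, 1.57081156e+00]), 'joint_vel': array([-0.00186432, -0.00167697,  0.00288928,  0.0018593 ,  0.0011511 ,
       -0.00015809]), 'tau': array([-1.44953528e-04, -3.73137760e+01,  2.53010434e+01,  1.08148536e-02,
        1.03764302e-05,  1.20575319e-05]), 'eef_pos': array([0.14703145, 0.47733963, 0.25549786]), 'tool_rot': array([ 1.48857011e-01,  9.88858272e-01, -9.41216216e-04, -1.49613479e-04]), 'ft_force': array([ 0.54637239, -0.55560704, -0.25569983]), 'ft_torque': array([-0.01808074,  0.01887802, -0.01641748]), 'grasp_force': 0.0, 'grip_width': 0.08539289048711342}
```

View pics/top0b.png

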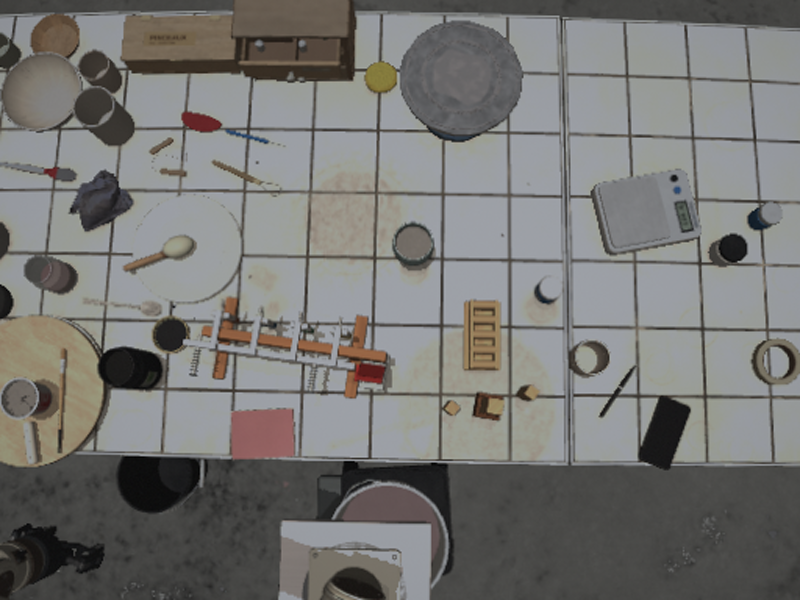

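View pics/side0b.png

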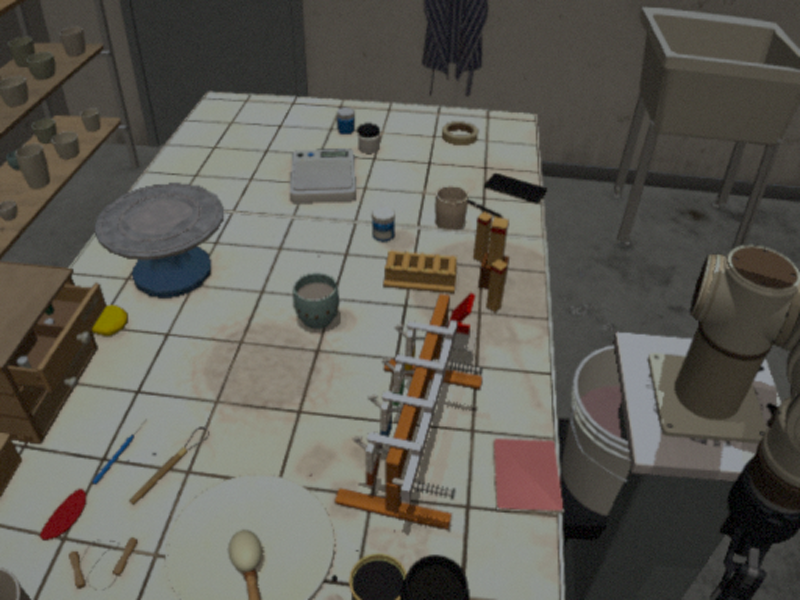

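The top picture shows the rack around (290,345), with red jaws at (370,372), and the stand at (482,335). The mug is at (413,243), the tumbler at (590,357) and the pot at (548,290). There are three candidate props: in the block (488,405), left bar (452,408) and right bar (528,392). The one in the dark block fits the description, because the prop starts in its block. I'll confirm that in a crop.

```bash
python3 - <<'E'
from h import *
t=load('top0');s=load('side0')
def crop(c,x0,y0,w,h,k): return cv2.resize(c['pixels'][y0:y0+h,x0:x0+w,::-1],(w*k,h*k),interpolation=cv2.INTER_CUBIC)
cv2.imwrite('pics/cA.png',np.vstack([crop(t,110,180,160,84,5)]))
cv2.imwrite('pics/cB.png',np.hstack([crop(t,270,180,80,100,5),crop(s,240,125,80,100,5)]))
cv2.imwrite('pics/cC.png',crop(s,205,180,110,160,4)[:600])
E
```

```text
(no output)
```

View pics/cA.png

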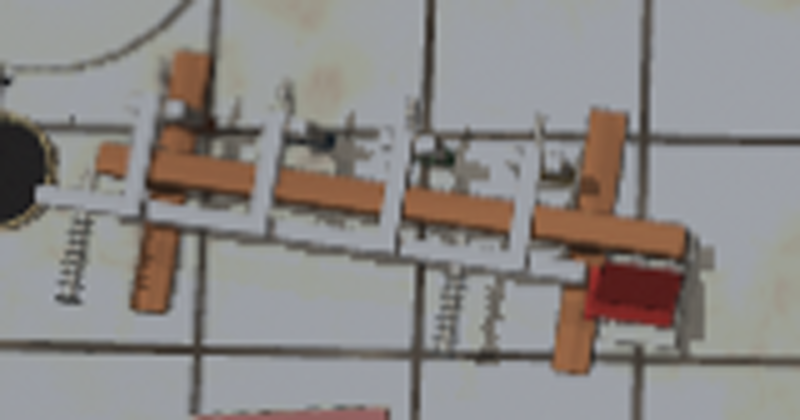

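View pics/cB.png

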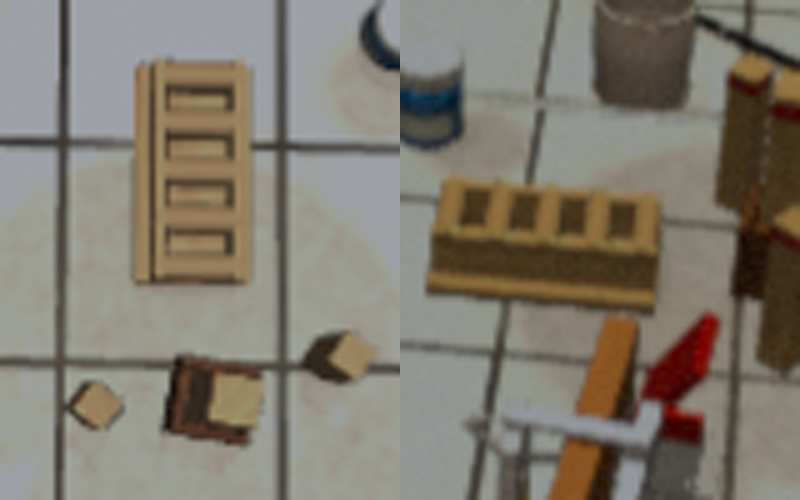

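View pics/cC.png

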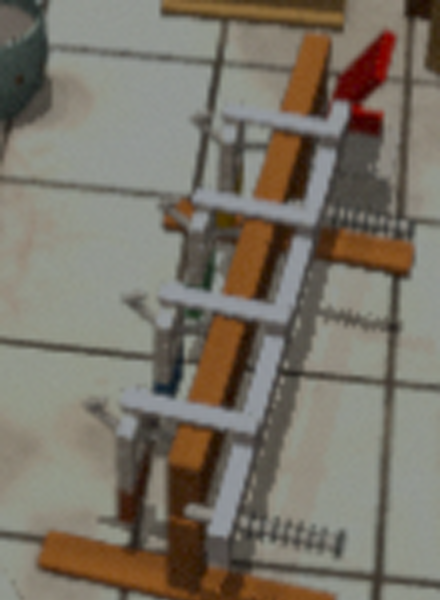

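```bash
cat > fit.py <<'E'
from h import *
from scipy.optimize import least_squares
def fit(obs,x0,dz=0):
    # obs: list of (cam, pix, local pt)
    def f(p,full=False):
        c,s=np.cos(p[2]),np.sin(p[2]);r=[]
        for cam,px,P in obs:
            W=[p[0]+c*P[0]-s*P[1],p[1]+s*P[0]+c*P[1],P[2]];r.append(proj(cam,W)[0]-px)
        return np.ravel(r)
    q=least_squares(f,x0,loss='soft_l1');return q.x,f(q.x).reshape(-1,2).round(1).tolist()
E
python3 - <<'E'
from fit import *
t={k:load('top0')[k] for k in('mtx','k1','cam_to_world')};s={k:load('side0')[k] for k in('mtx','k1','cam_to_world')}
A=lambda x,y:np.array([110+x/5-.4,180+y/5-.4]);B=lambda x,y:np.array([270+x/5-.4,180+y/5-.4]);C=lambda x,y:np.array([205+x/4-.4,180+y/4-.4]);D=lambda x,y:np.array([240+(x-400)/5-.4,125+y/5-.4])
o=[(t,A(690,228),(0,-.215,.14)),(t,A(685,257),(-.02,-.215,.14)),(t,A(100,143),(0,.155,.14)),(t,A(192,54),(.08,.145,.012)),(t,A(148,309),(-.1,.145,.012)),(t,A(610,110),(.08,-.145,.012)),(t,A(571,370),(-.1,-.145,.012)),
(s,C(305,37),(0,-.215,.14)),(s,C(330,38),(-.02,-.215,.14)),(s,C(168,463),(0,.155,.14)),(s,C(205,467),(-.02,.155,.14))]
for n,o,x0 in [('rack',o,[.4,0,0]),('rack_side',o[7:],[.4,0,0]),('rack_top',o[:7],[.4,0,0]),
('block',[(t,B(178,355),(.026,.026,.058)),(t,B(262,368),(.026,-.026,.058)),(t,B(245,443),(-.026,-.026,.058)),(t,B(165,430),(-.026,.026,.058))],[.3,-.3,0]),
('prop',[(t,B(215,373),(.015,.015,.1565)),(t,B(263,377),(.015,-.015,.1565)),(t,B(256,428),(-.015,-.015,.1565)),(t,B(208,421),(-.015,.015,.1565))],[.3,-.3,0]),
('stand',[(t,B(160,60),(.075,.03,.047)),(t,B(252,65),(.075,-.03,.047)),(t,B(250,280),(-.075,-.03,.047)),(t,B(157,280),(-.075,.03,.047)),(t,B(135,65),(.075,.04,.01)),(t,B(135,282),(-.075,.04,.01))],[.4,-.3,0]),
('slots',[(t,B(199,97),(.048,0,.047)),(t,B(200,145),(.016,0,.047)),(t,B(200,193),(-.016,0,.047)),(t,B(199,242),(-.048,0,.047))],[.4,-.3,0]),
('slots_side',[(s,D(476,208),(.048,0,.047)),(s,D(524,212),(.016,0,.047)),(s,D(572,216),(-.016,0,.047)),(s,D(622,220),(-.048,0,.047))],[.4,-.3,0]),
]:
    p,r=fit(o,x0);print(n,p[:2].round(4),round(np.degrees(p[2]),2),r)
E
```

```text
rack [0.5281 0.1494] -6.79 [[-0.6, -0.4], [-0.5, 0.2], [-0.6, 0.3], [-0.3, 0.1], [-0.6, 1.3], [-0.4, 0.3], [-0.4, 1.0], [-0.7, -2.8], [0.2, -1.8], [-0.3, -1.7], [-0.6, -0.8]]
rack_side [0.5267 0.154 ] -6.81 [[-0.3, -1.6], [0.6, -0.7], [0.0, 0.1], [-0.2, 1.1]]
rack_top [0.5295 0.1478] -6.97 [[-0.1, -0.6], [-0.0, 0.0], [-0.1, -0.3], [0.2, -0.4], [-0.1, 0.7], [0.1, 0.0], [-0.0, 0.8]]
block [ 0.4009 -0.274 ] -9.66 [[0.4, -0.6], [-0.7, -0.3], [0.0, 0.6], [0.2, 0.3]]
prop [ 0.4004 -0.2759] -6.81 [[-0.2, -0.3], [0.1, 0.2], [0.3, 0.0], [-0.1, 0.1]]
stand [ 0.5514 -0.2691] -0.43 [[-0.1, -0.8], [-0.5, -1.3], [-0.4, 0.8], [-0.1, 0.4], [0.9, -0.0], [0.3, 0.5]]
slots [ 0.5516 -0.2665] 0.13 [[0.1, 0.0], [-0.1, 0.0], [-0.1, 0.0], [0.1, -0.1]]
slots_side [ 0.5487 -0.2603] 0.67 [[-0.2, -0.0], [-0.0, -0.0], [0.2, 0.0], [0.1, 0.0]]
```

The crops confirm the choice: the bar in the dark block, with its top near side crop (790,85), is clearly wider than the two loose bars, so it is the prop. Four tiles hang on the rack: brown, blue, green and yellow, from hook 0 to hook 3.

```bash
cat >> h.py <<'E'
def to(pos,yaw,pitch=0,yax=True):
    """tool down; tool y axis at world angle yaw(deg) (mod 180 best); pitch = lean about tool y after (deg)"""
    o=bot.get_obs();Rc=R.from_quat(o['tool_rot']);best=None
    for k in(0,180):
        a=np.radians(yaw+k);y=np.array([np.cos(a),np.sin(a),0]);z=np.array([0,0,-1.]);x=np.cross(y,z)
        Rt=R.from_matrix(np.c_[x,y,z])*R.from_euler('y',pitch,degrees=True)
        rv=(Rc.inv()*Rt).as_rotvec()
        if best is None or np.linalg.norm(rv)<np.linalg.norm(best): best=rv
    sh=Rc.inv().apply(np.array(pos)-o['eef_pos'])
    print('shift',(sh/.5).round(4).tolist(),'turn',(best/np.pi).round(4).tolist(),'J',o['joint_pos'].round(2).tolist())
RX=np.array([.529,.149]);RY=-6.85
def rack(x,y):
    a=np.radians(RY);return RX+np.array([np.cos(a)*x-np.sin(a)*y,np.sin(a)*x+np.cos(a)*y])
E
python3 -c "
from h import *
to([.4004,-.275,.30],-7)
print([rack(30,y).tolist() for y in ()],rack(-.035,-.19),rack(.03,.12),rack(.03,-.12))"
```

```text
shift [-0.9273, -1.289, -0.0866] turn [-0.0005, 0.0004, 0.4438] J [1.27, 0.24, 0.0, 1.34, 0.0, 1.57]
[] [ 0.47158845 -0.03546928] [0.57309831 0.2645653 ] [0.5444734  0.02627847]
```

```bash
python3 -m pendant '[-0.46,-0.65,-0.09,0,0,0.22,1,-0.46,-0.65,-0.09,0,0,0.22,1,-0.46,-0.65,-0.09,0,0,0.22,1,-0.46,-0.65,-0.09,0,0,0.22,1,-0.46,-0.65,-0.09,0,0,0.22,1,-0.46,-0.65,-0.09,0,0,0.22,1,-0.46,-0.65,-0.09,0,0,0.22,1,-0.46,-0.65,-0.09,0,0,0.22,1,-0.46,-0.65,-0.09,0,0,0.22,1,-0.46,-0.65,-0.09,0,0,0.22,1]'
python3 -c "
from h import *
to([.4004,-.275,.30],-7)"
```

```text
clock: 0.93
eef_pos: [0.2712, 0.0968, 0.3017]
tool_rot: [0.476, 0.879, -0.0, 0.001]
ft_force: [0.3, 0.2, 0.4]
grip_width: 0.0852
grasp_force: 0.0
shift [-0.7638, -0.1904, 0.0041] turn [0.0002, 0.0003, 0.2231] J [0.34, -0.21, -0.33, 1.44, -0.0, 1.34]
```

```bash
python3 -m pendant '[-0.76,-0.19,0,0,0,0.223,1,-0.76,-0.19,0,0,0,0.223,1,-0.76,-0.19,0,0,0,0.223,1,-0.76,-0.19,0,0,0,0.223,1,-0.76,-0.19,0,0,0,0.223,1,-0.76,-0.19,0,0,0,0.223,1,-0.76,-0.19,0,0,0,0.223,1,-0.76,-0.19,0,0,0,0.223,1,-0.76,-0.19,0,0,0,0.223,1,-0.764,-0.19,0,0,0,0.223,1]'
python3 - <<'E'
from h import *
to([.4004,-.275,.136],-7)
c=snap('top','top1.png');d=snap('side','side1.png')
z=np.hstack([cv2.resize(c['pixels'][190:280,270:350,::-1],(400,450),interpolation=3),cv2.resize(d['pixels'][90:180,250:330,::-1],(400,450),interpolation=3)])
cv2.imwrite('pics/d1.png',z)
E
```

```text
clock: 1.77
eef_pos: [0.4022, -0.2763, 0.3001]
tool_rot: [0.749, 0.662, -0.0, 0.0]
ft_force: [0.1, -0.1, 0.1]
grip_width: 0.0851
grasp_force: 0.0
shift [0.0024, -0.0037, 0.3282] turn [-0.0001, 0.0003, -0.0004] J [-0.6, 0.2, 0.07, 1.44, -0.0, 1.09]
```

View pics/d1.png

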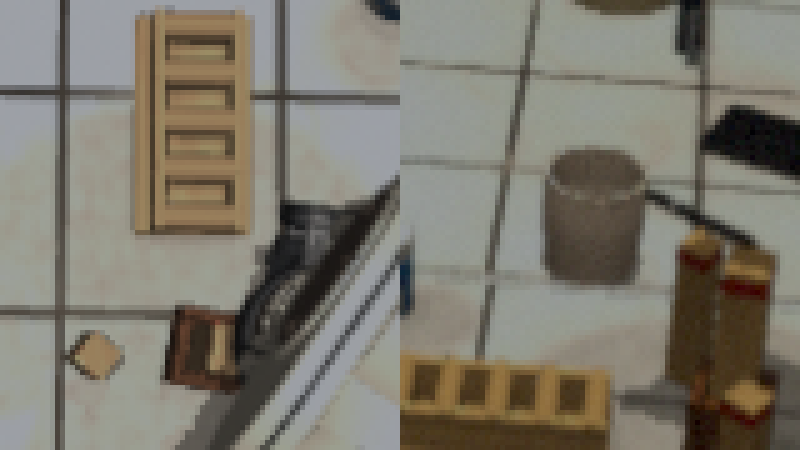

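The top picture (left half) shows the gripper over the block at about (240,330). The side picture (right half) shows the prop in its block at (745,265), in front of the other two bars, with nothing in the way. I'll descend and grip.

```bash
python3 -m pendant '[0,-0.003,0.08,0,0,0,1,0,-0.003,0.16,0,0,0,1,0,-0.003,0.24,0,0,0,1,0,-0.003,0.28,0,0,0,1,0,-0.003,0.3,0,0,0,1,0,-0.003,0.31,0,0,0,1,0,-0.003,0.32,0,0,0,1,0,-0.003,0.328,0,0,0,1,0,-0.003,0.328,0,0,0,1,0,-0.003,0.328,0,0,0,1]'
python3 -m pendant '[0,0,0,0,0,0,0,0,0,0,0,0,0,0,0,0,0,0,0,0,0,0,0,0,0,0,0,0,0,0,0,0,0,0,0,0,0,0,0,0,0,0,0,0,0,0,0,0,0,0,0,0,0,0,0,0,0,0,0,0,0,0,0,0,0,0,0,0,0,0]'
python3 - <<'E'
from h import *
o=bot.get_obs();print(o['eef_pos'],o['grip_width'],o['grasp_force'])
d=load('side1');print(proj(d,[.4004,-.2759,.1565]), 'seen',[250+345/5,90+265/5])
E
```

```text
clock: 2.7
eef_pos: [0.4005, -0.2719, 0.1381]
tool_rot: [0.748, 0.664, 0.0, 0.001]
ft_force: [-0.5, -0.5, 0.1]
grip_width: 0.0854
grasp_force: 0.0
clock: 3.53
eef_pos: [0.4004, -0.272, 0.1378]
tool_rot: [0.748, 0.664, 0.0, 0.001]
ft_force: [-0.5, 0.4, 5.4]
grip_width: 0.0297
grasp_force: 58.6
[ 0.40035128 -0.27201482  0.13776063] 0.029698830132996623 58.61298143863678
[[318.79288424 140.87017338]] seen [319.0, 143.0]
```

```bash
python3 -m pendant '[0,0,-0.04,0,0,0,0,0,0,-0.08,0,0,0,0,0,0,-0.14,0,0,0,0,0,0,-0.2,0,0,0,0,0,0,-0.26,0,0,0,0,0,0,-0.32,0,0,0,0,0,0,-0.38,0,0,0,0,0,0,-0.4,0,0,0,0,0,0,-0.4,0,0,0,0,0,0,-0.4,0,0,0,0]'
python3 -c "
from h import *
p=rack(-.035,-.19);print(p)
to([p[0],p[1]+.001,.33],-6.85)"
```

```text
clock: 4.37
eef_pos: [0.3999, -0.2717, 0.3367]
tool_rot: [0.748, 0.664, -0.0, -0.0]
ft_force: [-0.1, 1.0, -2.0]
grip_width: 0.0296
grasp_force: 58.9
[ 0.47158845 -0.03546928]
shift [0.4882, 0.0856, 0.0134] turn [-0.0002, -0.0001, -0.0001] J [-0.6, 0.19, 0.15, 1.53, -0.0, 1.09]
```

```bash
python3 -m pendant '[0.08,0.014,0,0,0,0,0,0.16,0.028,0,0,0,0,0,0.24,0.042,0,0,0,0,0,0.32,0.056,0,0,0,0,0,0.38,0.07,0,0,0,0,0,0.43,0.08,0,0,0,0,0,0.47,0.085,0,0,0,0,0,0.488,0.086,0,0,0,0,0,0.488,0.086,0,0,0,0,0,0.488,0.086,0,0,0,0,0]'
python3 - <<'E'
from h import *
p=rack(-.035,-.19);to([p[0],p[1]+.001,.33],-6.85);print(bot.get_obs()['eef_pos'])
c=snap('top','top2.png');d=snap('side','side2.png')
z=np.hstack([cv2.resize(c['pixels'][185:275,200:280,::-1],(400,450),interpolation=3),cv2.resize(d['pixels'][130:220,250:330,::-1],(400,450),interpolation=3)])
cv2.imwrite('pics/d2.png',z)
E
```

```text
clock: 5.2
eef_pos: [0.4712, -0.0348, 0.3359]
tool_rot: [0.748, 0.664, -0.001, -0.001]
ft_force: [-0.6, 0.4, -0.2]
grip_width: 0.0296
grasp_force: 58.8
shift [0.0008, 0.0007, 0.0119] turn [-0.0009, 0.0003, 0.0002] J [-0.07, 0.17, 0.12, 1.52, -0.0, 1.62]
[ 0.4711937  -0.03483971  0.33594938]
```

View pics/d2.png

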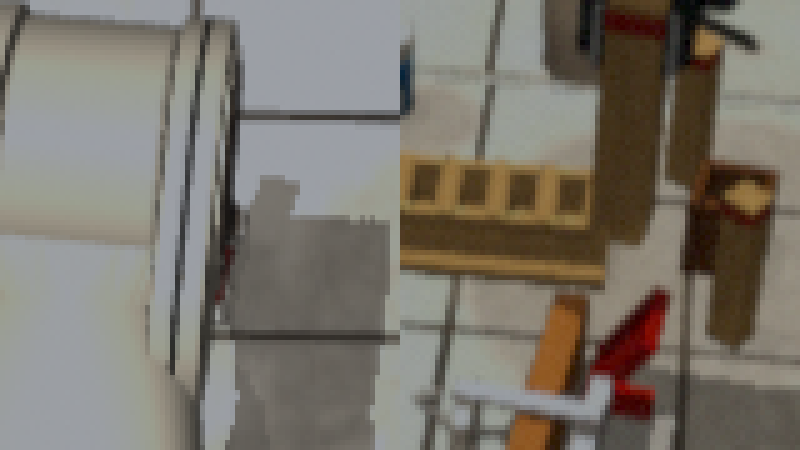

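```bash
python3 - <<'E'
from h import *
d=load('side2');e=np.array([.4712,-.0348]);a=np.radians(-6.85);r=np.array([[np.cos(a),-np.sin(a)],[np.sin(a),np.cos(a)]])
f=lambda q:((q-[250,130])*5+[400,0]).round(0).tolist()
for x in(.015,-.015):
    for z in(.207,.3365): print(x,z,f(proj(d,[*(e+r@[x,.015]),z])))
for P in [(0,-.215,.14),(-.02,-.215,.14),(-.02,-.215,.085)]:
    print(P,f(proj(d,[*rack(P[0],P[1]),P[2]])))
E
```

```text
0.015 0.207 [[580.0, 238.0]]
0.015 0.3365 [[596.0, 31.0]]
-0.015 0.207 [[637.0, 248.0]]
-0.015 0.3365 [[658.0, 40.0]]
(0, -0.215, 0.14) [[550.0, 280.0]]
(-0.02, -0.215, 0.14) [[585.0, 286.0]]
(-0.02, -0.215, 0.085) [[579.0, 359.0]]
```

```bash
python3 -m pendant '[0,-0.004,0.02,0,0,0,0,0,-0.004,0.04,0,0,0,0,0,-0.004,0.06,0,0,0,0,0,-0.004,0.075,0,0,0,0,0,-0.004,0.08,0,0,0,0,0,-0.004,0.08,0,0,0,0,0,-0.004,0.08,0,0,0,0,0,-0.004,0.08,0,0,0,0,0,-0.004,0.08,0,0,0,0,0,-0.004,0.08,0,0,0,0]'
python3 - <<'E'
from h import *
d=snap('side','side3.png')
cv2.imwrite('pics/d3.png',cv2.resize(d['pixels'][130:230,240:320,::-1],(480,600),interpolation=3))
E
```

```text
clock: 6.13
eef_pos: [0.4701, -0.0344, 0.2978]
tool_rot: [0.748, 0.664, 0.0, 0.0]
ft_force: [0.3, 0.3, -0.8]
grip_width: 0.0295
grasp_force: 58.8
```

View pics/d3.png

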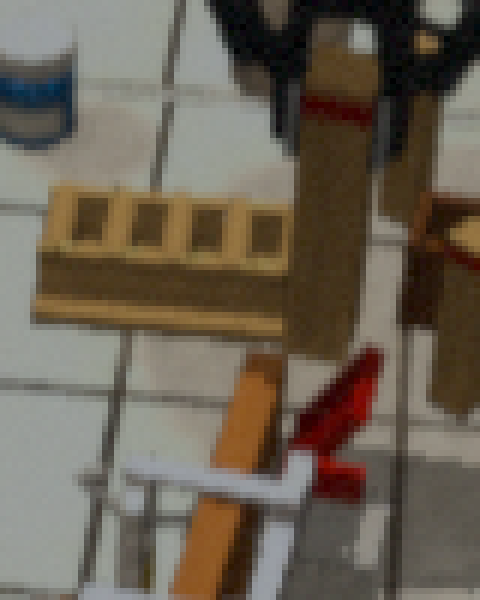

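The side crop shows the prop foot (285–360, 350) just behind the crossbar's back edge (282,358) and in front of the red sloped jaw (380,350), so it is lined up. I'll press down in stages.

```bash
python3 -m pendant '[0,0,0.02,0,0,0,0,0,0,0.04,0,0,0,0,0,0,0.06,0,0,0,0,0,0,0.075,0,0,0,0,0,0,0.09,0,0,0,0,0,0,0.1,0,0,0,0,0,0,0.11,0,0,0,0,0,0,0.12,0,0,0,0,0,0,0.12,0,0,0,0,0,0,0.12,0,0,0,0]'
python3 -m pendant '[0,0,0.01,0,0,0,0,0,0,0.02,0,0,0,0,0,0,0.03,0,0,0,0,0,0,0.04,0,0,0,0,0,0,0.05,0,0,0,0,0,0,0.06,0,0,0,0,0,0,0.07,0,0,0,0,0,0,0.08,0,0,0,0,0,0,0.08,0,0,0,0,0,0,0.08,0,0,0,0]'
```

```text
clock: 7.02
eef_pos: [0.47, -0.0344, 0.2368]
tool_rot: [0.748, 0.664, -0.0, -0.0]
ft_force: [2.1, -0.1, -0.9]
grip_width: 0.0293
grasp_force: 58.5
clock: 7.85
eef_pos: [0.4692, -0.0344, 0.1964]
tool_rot: [0.748, 0.664, -0.001, -0.001]
ft_force: [2.7, -0.5, -3.0]
grip_width: 0.0297
grasp_force: 58.4
```

```bash
python3 -m pendant '[0,0,0.003,0,0,0,0,0,0,0.006,0,0,0,0,0,0,0.009,0,0,0,0,0,0,0.011,0,0,0,0,0,0,0.013,0,0,0,0,0,0,0.015,0,0,0,0,0,0,0.015,0,0,0,0,0,0,0.015,0,0,0,0,0,0,0.015,0,0,0,0,0,0,0.015,0,0,0,0]'
```

```text
clock: 8.68
eef_pos: [0.4702, -0.0345, 0.1912]
tool_rot: [0.748, 0.664, 0.001, 0.001]
ft_force: [0.1, -1.1, 8.7]
grip_width: 0.0297
grasp_force: 59.5
```

```bash
python3 -m pendant '[0,0,0.002,0,0,0,0,0,0,0.002,0,0,0,0,0,0,0,0,0,0,0.2,0,0,0,0,0,0,0.4,0,0,0,0,0,0,0.6,0,0,0,0,0,0,0.8,0,0,0,0,0,0,1,0,0,0,0,0,0,1,0,0,0,0,0,0,1,0,0,0,0,0,0,1]'
python3 -m pendant '[0,0,-0.02,0,0,0,1,0,0,-0.06,0,0,0,1,0,0,-0.12,0,0,0,1,0,0,-0.18,0,0,0,1,0,0,-0.24,0,0,0,1,0,0,-0.3,0,0,0,1,0,0,-0.34,0,0,0,1,0,0,-0.34,0,0,0,1,0,0,-0.34,0,0,0,1,0,0,-0.34,0,0,0,1]'
python3 - <<'E'
from h import *
d=snap('side','side4.png')
cv2.imwrite('pics/d4.png',cv2.resize(d['pixels'][150:330,205:325,::-1],(400,600),interpolation=3))
E
```

```text
clock: 9.52
eef_pos: [0.4697, -0.0344, 0.1896]
tool_rot: [0.748, 0.664, -0.0, -0.0]
ft_force: [0.5, -0.6, 0.5]
grip_width: 0.0857
grasp_force: 0.0
clock: 10.35
eef_pos: [0.4696, -0.0344, 0.3589]
tool_rot: [0.748, 0.664, -0.0, -0.0]
ft_force: [0.3, -0.7, -0.5]
grip_width: 0.0854
grasp_force: 0.0
```

View pics/d4.png

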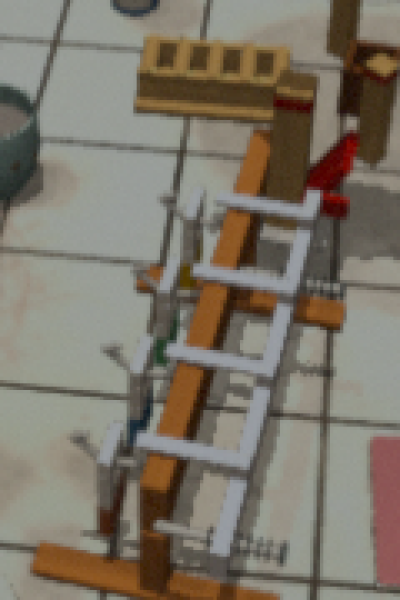

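The side crop shows the prop home between the jaws at (290,140). The keeper is open, and the tab ends (145,440), (170,350), (195,270) and (220,203) are clear of the tile tops at (108,440), (143,352), (168,272) and (192,205).

```bash
python3 - <<'E'
from h import *
s=load('side4');t=load('top0')
a=np.radians(RY);Ri=np.array([[np.cos(a),np.sin(a)],[-np.sin(a),np.cos(a)]])
rk=lambda p:((Ri@(p-RX))*1000).round(1)
print('side tile tops')
for x,y in[(108,440),(143,352),(168,272),(192,205)]: print(rk(onz(s,[205+x*.3-.35,150+y*.3-.35],.14)))
print('side tabs ends keeper open z149 expect x 9');
for x,y in[(143,440),(172,350),(197,270),(220,202)]: print(rk(onz(s,[205+x*.3-.35,150+y*.3-.35],.149)))
print('side crossbar corners exp (0,-215)(-20,-215)(0,155)(-20,155)')
for x,y in[(250,132),(272,137),(140,490),(172,493)]: print(rk(onz(s,[205+x*.3-.35,150+y*.3-.35],.14)))
print('top tab ends expect x 33');
for x,y in[(150,95),(280,112),(408,110),(530,145)]: print(rk(onz(t,[110+x/5-.4,180+y/5-.4],.149)))
# top edge of crossbar lines
c=bot.camera('top');cv2.imwrite('pics/top4.png',c['pixels'][:,:,::-1])
p=c['pixels'][170:270,105:265,::-1];cv2.imwrite('pics/d5.png',cv2.resize(p,(800,500),interpolation=3))
E
```

```text
side tile tops
[ 27.  129.2]
[23.7 49.1]
[ 25.3 -30.5]
[  24.4 -104.8]
side tabs ends keeper open z149 expect x 9
[  2.8 129.9]
[ 2.8 49.6]
[  3.3 -29.6]
[   2.4 -104.4]
side crossbar corners exp (0,-215)(-20,-215)(0,155)(-20,155)
[  -2.  -201.2]
[ -20.7 -199.8]
[ -3.8 162.7]
[-24.4 159.7]
top tab ends expect x 33
[ 33.1 124.8]
[33.7 42.9]
[ 45.7 -35.3]
[  34.5 -112.9]
```

View pics/d5.png

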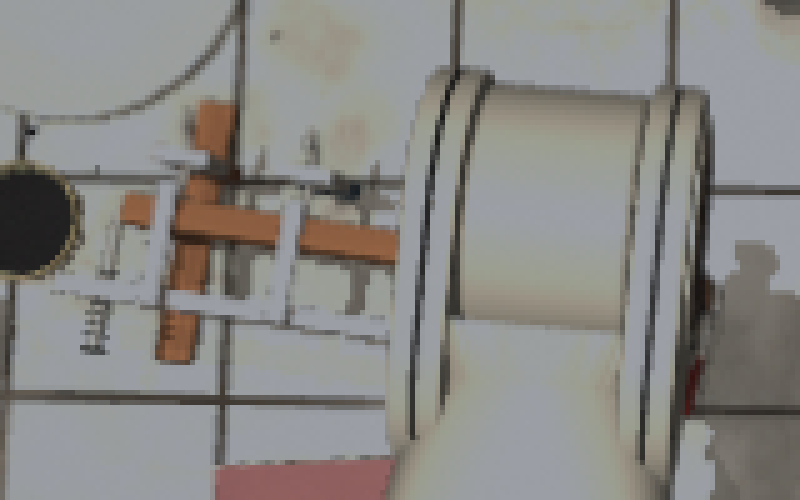

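The top crop is mostly hidden by the arm. The tabs at (160,240) and (290,255) are retracted from the tile tops at (180,160) and (310,185). Next I'll hover over the brown tile on hook 0 and check the alignment.

```bash
cat >> h.py <<'E'
def tile(i,dx=0,dy=0): return rack(.030+dx,.125-.08*i+dy)
def to2(pos,yaw,pitch=0):
    """forced yaw of tool y (deg, no half-turn choice); pitch = lean top towards the crossbar"""
    o=bot.get_obs();Rc=R.from_quat(o['tool_rot']);a=np.radians(yaw);y=np.array([np.cos(a),np.sin(a),0]);z=np.array([0,0,-1.]);x=np.cross(y,z)
    Rt=R.from_matrix(np.c_[x,y,z])*R.from_euler('y',-pitch,degrees=True)
    print('shift',(Rc.inv().apply(np.array(pos)-o['eef_pos'])/.5).round(4).tolist(),'turn',((Rc.inv()*Rt).as_rotvec()/np.pi).round(4).tolist(),'eef',o['eef_pos'].round(4),'J',o['joint_pos'].round(2).tolist())
E
python3 -c "
from h import *
to2([*tile(0),.25],83.15); print(tile(0))"
```

```text
shift [0.6284, 0.1355, 0.216] turn [-0.0008, -0.0007, -0.5001] eef [ 0.4692 -0.0344  0.3583] J [-0.07, 0.16, 0.17, 1.58, 0.0, 1.62]
[0.57369466 0.26952961]
```

```bash
python3 -m pendant '[0.1,0.02,0,0,0,-0.04,0.7,0.2,0.04,0,0,0,-0.08,0.7,0.3,0.06,0,0,0,-0.12,0.7,0.4,0.08,0,0,0,-0.16,0.7,0.48,0.1,0,0,0,-0.2,0.7,0.54,0.12,0,0,0,-0.24,0.7,0.6,0.13,0,0,0,-0.28,0.7,0.628,0.135,0,0,0,-0.32,0.7,0.628,0.135,0,0,0,-0.36,0.7,0.628,0.135,0,0,0,-0.36,0.7]'
python3 -m pendant '[0,0,0.03,0,0,-0.04,0.7,0,0,0.06,0,0,-0.08,0.7,0,0,0.1,0,0,-0.12,0.7,0,0,0.14,0,0,-0.14,0.7,0,0,0.18,0,0,-0.14,0.7,0,0,0.2,0,0,-0.14,0.7,0,0,0.216,0,0,-0.14,0.7,0,0,0.216,0,0,-0.14,0.7,0,0,0.216,0,0,-0.14,0.7,0,0,0.216,0,0,-0.14,0.7]'
python3 -c "
from h import *
to2([*tile(0),.20],83.15)
d=snap('side','side5.png')
cv2.imwrite('pics/d6.png',cv2.resize(d['pixels'][220:360,180:320,::-1],(600,600),interpolation=3))
"
```

```text
clock: 11.28
eef_pos: [0.5742, 0.2713, 0.3562]
tool_rot: [0.274, 0.962, -0.002, -0.002]
ft_force: [-0.5, -0.3, -0.4]
grip_width: 0.0601
grasp_force: 0.0
clock: 12.12
eef_pos: [0.575, 0.2693, 0.2533]
tool_rot: [0.06, 0.998, 0.001, 0.001]
ft_force: [-1.1, 0.1, 0.6]
grip_width: 0.0599
grasp_force: 0.0
shift [0.0029, -0.0001, 0.1065] turn [0.0004, 0.0007, -0.0003] eef [0.575  0.2693 0.2533] J [0.44, 0.52, 0.41, 1.46, -0.0, 0.56]
```

View pics/d6.png

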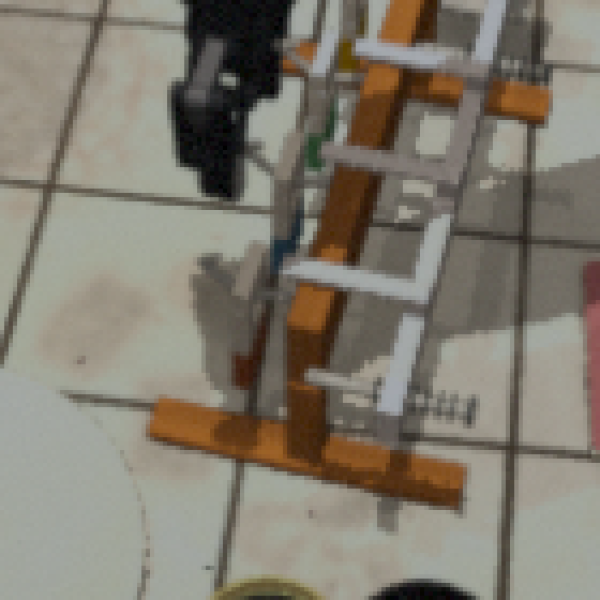

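The side crop shows the open gripper, with its finger tips at (220,195) and (260,95), above and beyond the brown tile top at (252,262).

```bash
python3 - <<'E'
from h import *
d=load('side5');e=np.array([.575,.2693]);a=np.radians(RY);r=np.array([[np.cos(a),-np.sin(a)],[np.sin(a),np.cos(a)]])
k=600/140;f=lambda q:((q-[180,220])*k).round(0)[0].tolist()
for z in(.228,.235):
  for y in(.03,.0445,-.03,-.0445):
    print('finger',z,y,[f(proj(d,[*(e+r@[x,y]),z])) for x in(.011,0,-.011)])
print('tile top pred corners',[f(proj(d,[*(tile(0)+r@[x,y]),.14])) for x in(.005,-.005) for y in(.018,-.018)])
print('tile1 top pred corners',[f(proj(d,[*(tile(1)+r@[x,y]),.14])) for x in(.005,-.005) for y in(.018,-.018)])
E
```

```text
finger 0.228 0.03 [[197.0, 187.0], [219.0, 192.0], [241.0, 196.0]]
finger 0.228 0.0445 [[188.0, 210.0], [211.0, 215.0], [233.0, 220.0]]
finger 0.228 -0.03 [[231.0, 97.0], [253.0, 101.0], [274.0, 105.0]]
finger 0.228 -0.0445 [[239.0, 76.0], [260.0, 80.0], [281.0, 84.0]]
finger 0.235 0.03 [[197.0, 178.0], [219.0, 182.0], [241.0, 187.0]]
finger 0.235 0.0445 [[188.0, 201.0], [210.0, 206.0], [233.0, 210.0]]
finger 0.235 -0.03 [[231.0, 87.0], [253.0, 92.0], [274.0, 96.0]]
finger 0.235 -0.0445 [[239.0, 67.0], [260.0, 71.0], [281.0, 75.0]]
tile top pred corners [[222.0, 282.0], [241.0, 228.0], [241.0, 286.0], [259.0, 232.0]]
tile1 top pred corners [[263.0, 166.0], [280.0, 118.0], [281.0, 170.0], [297.0, 121.0]]
```

```bash
python3 -m pendant '[0.007,0.006,0.03,0,0,0,0.7,0.007,0.006,0.06,0,0,0,0.7,0.007,0.006,0.1,0,0,0,0.7,0.007,0.006,0.13,0,0,0,0.7,0.007,0.006,0.16,0,0,0,0.7,0.007,0.006,0.19,0,0,0,0.7,0.007,0.006,0.21,0,0,0,0.7,0.007,0.006,0.23,0,0,0,0.7,0.007,0.006,0.239,0,0,0,0.7,0.007,0.006,0.239,0,0,0,0.7]'
python3 -c "
from h import *
d=snap('side','side6.png')
cv2.imwrite('pics/d7.png',cv2.resize(d['pixels'][250:330,200:280,::-1],(600,600),interpolation=3))
print(bot.get_obs()['eef_pos'],bot.get_obs()['ft_force'])
"
```

```text
clock: 13.0
eef_pos: [0.5709, 0.2725, 0.1315]
tool_rot: [0.06, 0.998, -0.0, -0.001]
ft_force: [-0.4, -0.2, 0.0]
grip_width: 0.0596
grasp_force: 0.0
[0.57133854 0.27270163 0.13234702] [-0.20267497 -0.41873082  0.03282292]
```

View pics/d7.png

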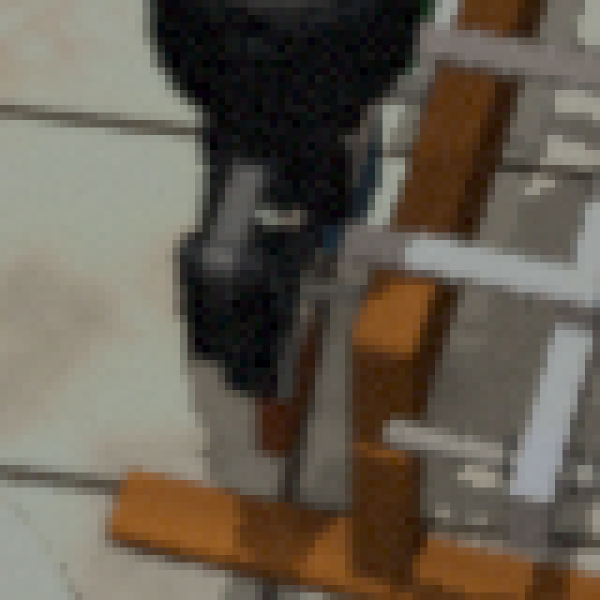

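The side crop shows the fingers straddling the brown tile. The near fingertip is at (240,390), and the bottom end of the tile is at (258–292, 452).

```bash
python3 - <<'E'
from h import *
d=load('side6');e=np.array([.5713,.2727]);a=np.radians(RY);r=np.array([[np.cos(a),-np.sin(a)],[np.sin(a),np.cos(a)]])
k=600/80;f=lambda q:((q-[200,250])*k).round(0)[0].tolist()
for z in(.11,.117):
  for y in(.03,.0445):
    print('finger',z,y,[f(proj(d,[*(e+r@[x,y]),z])) for x in(.011,0,-.011)])
print('tile bottom',[f(proj(d,[*(tile(0)+r@[x,.018]),.052])) for x in(.005,-.005)])
print('tile top -x side',[f(proj(d,[*(tile(0)+r@[-.005,y]),.14])) for y in(.018,-.018)])
print('xbar left end top',[f(proj(d,[*rack(x,.155),z])) for x in(0,-.02) for z in(.14,.085)],'foot tip',[f(proj(d,[*rack(.08,y),.012])) for y in (.135,.155)])
p=d['pixels'][250:330,200:280].astype(int)
br=(p[:,:,0]>p[:,:,2]*1.5)&(p[:,:,0]<110);ys,xs=np.nonzero(br[44:62,30:45]);
for row in range(46,62): print(row*7.5,[tuple(v) for v in p[row,31:44:1]] if row in(50,56,59) else '')
E
```

```text
finger 0.11 0.03 [[217.0, 366.0], [252.0, 374.0], [288.0, 382.0]]
finger 0.11 0.0445 [[203.0, 406.0], [239.0, 414.0], [275.0, 422.0]]
finger 0.117 0.03 [[216.0, 352.0], [252.0, 360.0], [288.0, 368.0]]
finger 0.117 0.0445 [[202.0, 392.0], [238.0, 400.0], [275.0, 408.0]]
tile bottom [[244.0, 438.0], [275.0, 445.0]]
tile top -x side [[272.0, 275.0], [304.0, 181.0]]
xbar left end top [[344.0, 326.0], [343.0, 434.0], [411.0, 340.0], [408.0, 448.0]] foot tip [[120.0, 457.0], [101.0, 509.0]]
345.0 
352.5 
360.0 
367.5 
375.0 [(np.int64(10), np.int64(14), np.int64(21)), (np.int64(4), np.int64(11), np.int64(12)), (np.int64(16), np.int64(21), np.int64(19)), (np.int64(16), np.int64(12), np.int64(16)), (np.int64(21), np.int64(20), np.int64(18)), (np.int64(13), np.int64(8), np.int64(14)), (np.int64(51), np.int64(52), np.int64(46)), (np.int64(54), np.int64(54), np.int64(50)), (np.int64(49), np.int64(38), np.int64(35)), (np.int64(46), np.int64(26), np.int64(20)), (np.int64(48), np.int64(33), np.int64(21)), (np.int64(80), np.int64(74), np.int64(66)), (np.int64(94), np.int64(89), np.int64(81))]
382.5
[... 520 characters left out ...]
), (np.int64(99), np.int64(96), np.int64(84)), (np.int64(101), np.int64(97), np.int64(87))]
427.5 
435.0 
442.5 [(np.int64(104), np.int64(97), np.int64(87)), (np.int64(103), np.int64(97), np.int64(88)), (np.int64(92), np.int64(86), np.int64(76)), (np.int64(76), np.int64(61), np.int64(52)), (np.int64(63), np.int64(37), np.int64(23)), (np.int64(62), np.int64(33), np.int64(19)), (np.int64(58), np.int64(27), np.int64(8)), (np.int64(48), np.int64(25), np.int64(15)), (np.int64(43), np.int64(36), np.int64(24)), (np.int64(62), np.int64(57), np.int64(50)), (np.int64(95), np.int64(89), np.int64(77)), (np.int64(103), np.int64(99), np.int64(88)), (np.int64(105), np.int64(99), np.int64(89))]
450.0 
457.5
```

```bash
python3 -m pendant '[0.004,0.004,0,0,0,0,0.65,0.004,0.004,0,0,0,0,0.6,0.004,0.004,0,0,0,0,0.55,0.004,0.004,0,0,0,0,0.52,0.004,0.004,0,0,0,0,0.52,0.004,0.004,0,0,0,0,0.5,0.004,0.004,0,0,0,0,0.5,0.004,0.004,0,0,0,0,0.5,0.004,0.004,0,0,0,0,0.5,0.004,0.004,0,0,0,0,0.5]'
python3 -m pendant '[0,0,0,0,0,0,0.49,0,0,0,0,0,0,0.48,0,0,0,0,0,0,0.47,0,0,0,0,0,0,0.46,0,0,0,0,0,0,0.46,0,0,0,0,0,0,0.46,0,0,0,0,0,0,0.46,0,0,0,0,0,0,0.46,0,0,0,0,0,0,0.46,0,0,0,0,0,0,0.46]'
```

```text
clock: 13.88
eef_pos: [0.5695, 0.2749, 0.1322]
tool_rot: [0.06, 0.998, -0.0, -0.0]
ft_force: [0.0, 0.8, 0.1]
grip_width: 0.0429
grasp_force: 0.0
clock: 14.72
eef_pos: [0.5695, 0.2749, 0.1323]
tool_rot: [0.06, 0.998, -0.0, 0.0]
ft_force: [0.5, 0.4, 0.3]
grip_width: 0.039
grasp_force: 0.1
```

```bash
python3 -m pendant '[0,0,0,0,0,0,0.45,0,0,0,0,0,0,0.44,0,0,0,0,0,0,0.43,0,0,0,0,0,0,0.43,0,0,0,0,0,0,0.43,0,0,0,0,0,0,0.43,0,0,0,0,0,0,0.43,0,0,0,0,0,0,0.43,0,0,0,0,0,0,0.43,0,0,0,0,0,0,0.43]'
```

```text
clock: 15.55
eef_pos: [0.5695, 0.2749, 0.1323]
tool_rot: [0.06, 0.998, 0.0, -0.0]
ft_force: [0.1, -1.1, 0.4]
grip_width: 0.0367
grasp_force: 0.1
```

```bash
python3 -m pendant '[0,0,0,0,0,0,0.42,0,0,0,0,0,0,0.4,0,0,0,0,0,0,0.2,0,0,0,0,0,0,0,0,0,0,0,0,0,0,0,0,0,0,0,0,0,0,0,0,0,0,0,0,0,0,0,0,0,0,0,0,0,0,0,0,0,0,0,0,0,0,0,0,0]'
```

```text
clock: 16.38
eef_pos: [0.5696, 0.275, 0.1324]
tool_rot: [0.06, 0.998, 0.0, 0.0]
ft_force: [-0.8, 0.5, 1.5]
grip_width: 0.035
grasp_force: 59.5
```

```bash
python3 -m pendant '[0,0,-0.003,0,0,0,0,0,0,-0.006,0,0,0,0,0,0,-0.01,0,0,0,0,0.003,0,-0.012,0,-0.02,0,0,0.006,0,-0.013,0,-0.045,0,0,0.009,0,-0.014,0,-0.07,0,0,0.013,0,-0.015,0,-0.095,0,0,0.017,0,-0.0155,0,-0.12,0,0,0.02,0,-0.0155,0,-0.139,0,0,0.02,0,-0.0155,0,-0.139,0,0]'
```

```text
clock: 17.22
eef_pos: [0.5576, 0.276, 0.1398]
tool_rot: [0.058, 0.974, -0.013, 0.217]
ft_force: [0.6, -0.7, -0.2]
grip_width: 0.0351
grasp_force: 59.8
```

```bash
python3 -m pendant '[-0.002,0,-0.001,0,-0.01,0,0,-0.005,0,-0.002,0,-0.02,0,0,-0.008,0,-0.003,0,-0.033,0,0,-0.0113,0,-0.0044,0,-0.044,0,0,-0.015,0,-0.005,0,-0.051,0,0,-0.019,0,-0.006,0,-0.058,0,0,-0.023,0,-0.0075,0,-0.065,0,0,-0.027,0,-0.0088,0,-0.072,0,0,-0.027,0,-0.0088,0,-0.072,0,0,-0.027,0,-0.0088,0,-0.072,0,0]'
```

```text
clock: 18.05
eef_pos: [0.5701, 0.2748, 0.1495]
tool_rot: [0.057, 0.944, -0.02, 0.324]
ft_force: [0.3, 0.6, -0.4]
grip_width: 0.035
grasp_force: 59.7
```

```bash
python3 -m pendant '[-0.008,0,0,0,0,0,0,-0.018,0,-0.001,0,0,0,0,-0.028,0,-0.001,0,0,0,0,-0.04,0,-0.001,0,0,0,0,-0.052,0,-0.002,0,0,0,0,-0.066,0,-0.002,0,0,0,0,-0.08,0,-0.003,0,0,0,0,-0.098,0,-0.004,0,0,0,0,-0.116,0,-0.004,0,0,0,0,-0.116,0,-0.004,0,0,0,0]'
python3 -c "
from h import *
to2([.60,-.10,.26],90)
print(bot.get_obs()['ft_force'])
c=snap('top','top7.png')"
```

```text
clock: 18.88
eef_pos: [0.6165, 0.2699, 0.1896]
tool_rot: [0.058, 0.943, -0.019, 0.327]
ft_force: [0.7, -0.2, -0.8]
grip_width: 0.0349
grasp_force: 59.7
shift [-0.1327, -0.7379, -0.0772] turn [-0.012, 0.212, -0.0374] eef [0.6165 0.2699 0.1896] J [0.58, 0.31, -0.29, 0.43, -0.41, 0.58]
[ 0.69980733 -0.23430027 -0.83961489]
```

```bash
python3 -m pendant '[-0.025,0,-0.03,0,0,0,0,-0.05,0,-0.063,0,0,0,0,-0.075,0,-0.095,0,0,0,0,-0.098,0,-0.126,0,0.03,0,0,-0.098,0,-0.126,-0.002,0.07,-0.006,0,-0.098,0,-0.126,-0.004,0.11,-0.012,0,-0.098,0,-0.126,-0.006,0.15,-0.02,0,-0.098,0,-0.126,-0.01,0.19,-0.03,0,-0.098,0,-0.126,-0.012,0.212,-0.037,0,-0.098,0,-0.126,-0.012,0.212,-0.037,0]'
python3 -c "
from h import *
to2([.598,-.262,.21],90)"
```

```text
clock: 19.77
eef_pos: [0.6162, 0.2685, 0.2628]
tool_rot: [0.001, 1.0, -0.002, -0.005]
ft_force: [-0.8, -0.5, -1.8]
grip_width: 0.035
grasp_force: 59.7
shift [0.0331, -1.0605, 0.1107] turn [-0.0014, -0.0034, -0.0006] eef [0.6162 0.2685 0.2628] J [0.41, 0.62, 0.59, 1.56, 0.0, 0.41]
```

```bash
python3 -m pendant '[0.005,-0.04,0,0,0,0,0,0.01,-0.1,0,0,0,0,0,0.015,-0.18,0,0,0,0,0,0.02,-0.26,0,0,0,0,0,0.025,-0.34,0,0,0,0,0,0.033,-0.42,0,0,0,0,0,0.033,-0.5,0,0,0,0,0,0.033,-0.56,0,0,0,0,0,0.033,-0.6,0,0,0,0,0,0.033,-0.62,0,0,0,0,0]'
python3 -m pendant '[0,-0.04,0,0,0,0,0,0,-0.1,0,0,0,0,0,0,-0.18,0.01,0,0,0,0,0,-0.26,0.03,0,0,0,0,0,-0.34,0.05,0,0,0,0,0,-0.4,0.07,0,0,0,0,0,-0.43,0.09,0,0,0,0,0,-0.44,0.11,0,0,0,0,0,-0.44,0.11,0,0,0,0,0,-0.44,0.11,0,0,0,0]'
python3 -c "
from h import *
to2([.5995,-.263,.16],90)
d=snap('side','side8.png');c=snap('top','top8.png')
a=cv2.resize(d['pixels'][100:200,220:320,::-1],(500,500),interpolation=3)
b=cv2.resize(c['pixels'][150:250,270:330,::-1],(300,500),interpolation=3)
cv2.imwrite('pics/d8.png',np.hstack([a,b]))
"
```

```text
clock: 20.6
eef_pos: [0.5965, -0.043, 0.2676]
tool_rot: [0.002, 1.0, -0.002, -0.001]
ft_force: [-0.9, 0.5, -1.4]
grip_width: 0.0351
grasp_force: 59.8
clock: 21.43
eef_pos: [0.5971, -0.2585, 0.212]
tool_rot: [-0.001, 1.0, -0.0, -0.003]
ft_force: [-0.7, 0.1, -0.3]
grip_width: 0.0349
grasp_force: 59.8
shift [-0.0055, -0.009, 0.104] turn [-0.0001, -0.0018, 0.0006] eef [ 0.5971 -0.2585  0.212 ] J [-0.41, 0.57, 0.39, 1.39, -0.0, -0.41]
```

View pics/d8.png

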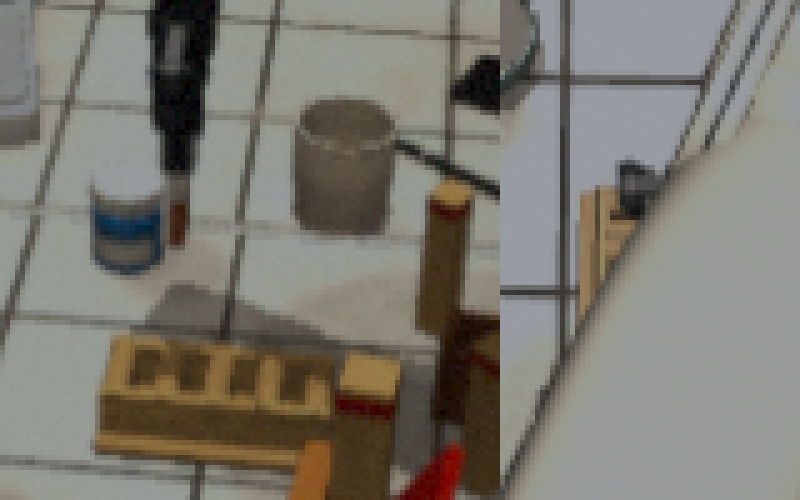

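The side crop (left) shows the brown tile held upright, with its bottom end at (177,245). The stand has been knocked aside: its slot openings are now at (147,365), (193,370), (243,376) and (295,381). I'll refit it, using the held tile to calibrate the camera.

```bash
python3 - <<'E'
from fit import *
s=dict(load('side8'));t=dict(load('top8'))
D=lambda x,y:np.array([220+x/5-.4,100+y/5-.4])
f=lambda q:((q-[219.6,99.6])*5).round(0)[0].tolist()
e=[.5971,-.2585]
print('tile bottom pred',[f(proj(s,[e[0]+x,e[1]+.018,.132])) for x in(.005,-.005)],'seen (167,245)(186,247)')
p=s['pixels'][100:200,220:320]
for r in(44,46,47,48,49,50):print(r,p[r,31:40,0].tolist(),p[r,31:40,2].tolist())
o=[(s,D(*q),(x,0,.047)) for q,x in zip([(147,365),(193,370),(243,376),(295,381)],(.048,.016,-.016,-.048))]
print(fit(o,[.55,-.26,0]))
o=[(s,D(95,452),(.075,.04,0)),(s,D(330,462),(-.075,.04,0)),(s,D(100,393),(.075,.03,.047)),(s,D(115,336),(.075,-.03,.047))]
print('outer',fit(o,[.55,-.26,0]))
E
```

```text
tile bottom pred [[165.0, 243.0], [181.0, 245.0]] seen (167,245)(186,247)
44 [20, 72, 93, 67, 59, 62, 72, 125, 134] [55, 80, 76, 31, 20, 22, 52, 118, 127]
46 [28, 81, 96, 63, 56, 63, 106, 136, 141] [57, 86, 76, 29, 6, 25, 87, 124, 130]
47 [35, 81, 97, 67, 60, 72, 121, 144, 149] [56, 83, 75, 35, 17, 40, 102, 126, 134]
48 [31, 75, 92, 70, 65, 81, 128, 143, 144] [54, 75, 70, 36, 27, 52, 106, 125, 125]
49 [32, 66, 107, 94, 93, 102, 135, 143, 144] [53, 66, 89, 76, 74, 81, 115, 123, 124]
50 [30, 69, 124, 123, 121, 128, 140, 142, 144] [52, 66, 108, 104, 103, 111, 122, 122, 125]
(array([ 0.56364247, -0.22290756, -0.02979475]), [[-0.4, -0.1], [0.3, 0.0], [0.3, -0.1], [-0.1, 0.1]])
outer (array([ 0.56431092, -0.23152929,  0.07420467]), [[0.7, 0.7], [0.6, 0.8], [-0.2, -0.8], [-1.8, -1.1]])
```

```bash
cat > ecc.py <<'E'
from h import *
def reg(A,B,box,init=(0,0)):
    x0,y0,x1,y1=box;g=lambda c:cv2.cvtColor(c['pixels'],cv2.COLOR_RGB2GRAY).astype(np.float32)
    T=g(A)[y0:y1,x0:x1];W=np.float32([[1,0,x0+init[0]],[0,1,y0+init[1]]])
    cc,W=cv2.findTransformECC(T,g(B),W,cv2.MOTION_EUCLIDEAN,(3,200,1e-6),None,5)
    return cc,W
def moved(A,B,box,z,pts,init=(0,0)):
    "world positions of template pixels pts (z) after registration"
    cc,W=reg(A,B,box,init);q=[W@[p[0]-box[0],p[1]-box[1],1] for p in pts]
    return cc,[onz(B,v,z) for v in q]
E
python3 - <<'E'
from ecc import *
t0=load('top0')
box=(295,190,323,238);pts=proj(t0,[[.5516+.048,-.2665,.047],[.5516-.048,-.2665,.047]])
for n in('top4','top7'):
    import os
    if not os.path.exists(f'pics/{n}.npz'): continue
    for init in[(0,0),(-10,-5),(-8,0),(-12,0)]:
        try:
            cc,q=moved(t0,load(n),box,.047,pts,init);print(n,round(cc,3),np.array(q).round(4).tolist())
        except cv2.error as e: print('fail')
s0=load('side0');s8=load('side8')
pts=proj(s0,[[.5487+.048,-.2603,.047],[.5487-.048,-.2603,.047]])
bx=(244,160,294,188)
for init in[(-6,6),(-5,8)]:
    cc,q=moved(s0,s8,bx,.047,pts,init);d=q[0]-q[1];print(round(cc,3),np.array(q).round(4).tolist(),'ctr',(q[0]+q[1])/2,'yaw',np.degrees(np.arctan2(d[1],d[0])),np.linalg.norm(d))
E
```

```text
top7 0.908 [[0.615, -0.2314], [0.5188, -0.2288]]
top7 0.908 [[0.615, -0.2314], [0.5188, -0.2288]]
top7 0.908 [[0.615, -0.2313], [0.5188, -0.2288]]
top7 0.209 [[0.6184, -0.31], [0.5451, -0.2464]]
0.655 [[0.6116, -0.22], [0.5175, -0.2211]] ctr [ 0.56455608 -0.22057667] yaw 0.683059916546349 0.0940944104525336
0.655 [[0.6116, -0.22], [0.5175, -0.2211]] ctr [ 0.56455338 -0.22057732] yaw 0.6800309648310461 0.09409464011718834
```

```bash
cat >> h.py <<'E'
def tile(i,dx=0,dy=0): return rack(.026+dx,.130-.08*i+dy)
SC=np.array([.564,-.223]);SY=-1.6
def slot(k,dx=0,dy=0): # k=0 far .. 3 near
    a=np.radians(SY);x,y=.048-.032*k+dx,dy
    return SC+np.array([np.cos(a)*x-np.sin(a)*y,np.sin(a)*x+np.cos(a)*y])
E
python3 -c "
from h import *
to2([*slot(0,.0007),.137],88.4)"
```

```text
shift [-0.03, 0.0683, 0.1531] turn [-0.0006, -0.001, 0.0098] eef [ 0.598  -0.2584  0.2137] J [-0.41, 0.57, 0.39, 1.39, -0.0, -0.41]
```

```bash
python3 -m pendant '[-0.006,0.014,0,0,0,0.003,0,-0.012,0.03,0,0,0,0.006,0,-0.02,0.045,0,0,0,0.01,0,-0.026,0.06,0.02,0,0,0.01,0,-0.03,0.068,0.05,0,0,0.01,0,-0.03,0.068,0.09,0,0,0.01,0,-0.03,0.068,0.12,0,0,0.01,0,-0.03,0.068,0.14,0,0,0.01,0,-0.03,0.068,0.153,0,0,0.01,0,-0.03,0.068,0.153,0,0,0.01,0]'
python3 - <<'E'
from h import *
to2([*slot(0,.0007),.1],88.4)
s=snap('side','side9.png')
cv2.imwrite('pics/d9.png',cv2.resize(s['pixels'][130:200,225:305,::-1],(800,600)[::1],interpolation=3)[:600])
e=bot.get_obs()['eef_pos']
f=lambda q:((q-[225,130])*[10,600/70]).round(0)[0].tolist()
print([f(proj(s,[e[0]+x,e[1]+.018,e[2]-.0804])) for x in(.005,-.005)])
for k in range(4): print(k,[f(proj(s,[*slot(k,x,y),.047])) for x in(.007,-.007) for y in(.022,-.022)])
E
```

```text
clock: 22.37
eef_pos: [0.6113, -0.2257, 0.1344]
tool_rot: [0.015, 1.0, -0.0, -0.003]
ft_force: [-0.3, -0.5, -0.6]
grip_width: 0.0353
grasp_force: 59.8
shift [-0.0032, 0.0028, 0.0687] turn [-0.0003, -0.0022, -0.0008] eef [ 0.6113 -0.2257  0.1344] J [-0.35, 0.61, 0.26, 1.22, -0.0, -0.32]
[[213.0, 373.0], [244.0, 376.0]]
0 [[201.0, 400.0], [224.0, 326.0], [245.0, 404.0], [267.0, 330.0]]
1 [[302.0, 409.0], [322.0, 335.0], [346.0, 413.0], [365.0, 339.0]]
2 [[402.0, 419.0], [421.0, 345.0], [447.0, 423.0], [464.0, 349.0]]
3 [[504.0, 428.0], [519.0, 354.0], [548.0, 432.0], [563.0, 358.0]]
```

View pics/d9.png

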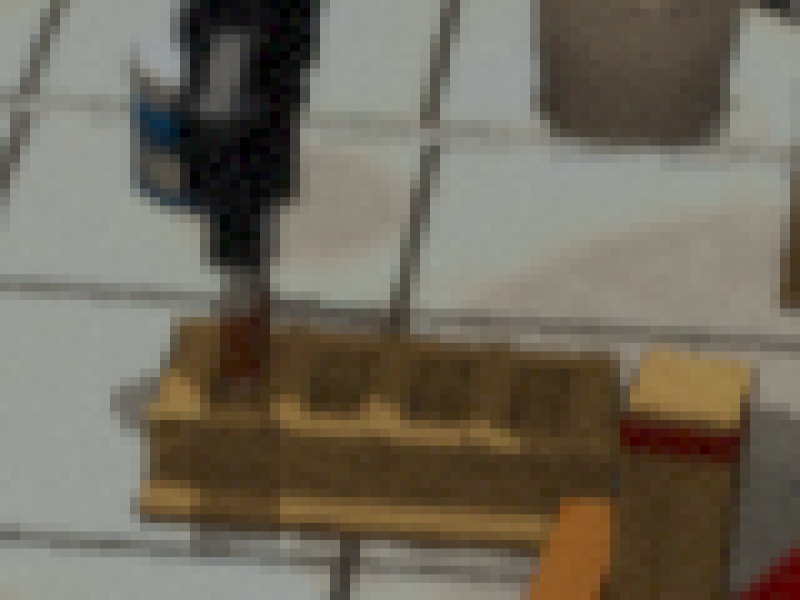

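The side crop shows the tile's bottom end at (241,385) over the far slot, centred near (240,370). The free slots are at (342,380), (440,385) and (545,392). It is aligned to within about 1 mm, so I'll lower it slowly.

```bash
python3 -m pendant '[-0.002,0,0.006,0,0.001,0,0,-0.002,0,0.012,0,0.002,0,0,-0.002,0,0.018,0,0.002,0,0,-0.002,0,0.024,0,0.002,0,0,-0.002,0,0.03,0,0.002,0,0,-0.002,0,0.036,0,0.002,0,0,-0.002,0,0.042,0,0.002,0,0,-0.002,0,0.048,0,0.002,0,0,-0.002,0,0.048,0,0.002,0,0,-0.002,0,0.048,0,0.002,0,0]'
```

```text
clock: 23.25
eef_pos: [0.6128, -0.2267, 0.112]
tool_rot: [0.016, 1.0, -0.001, -0.005]
ft_force: [0.3, -0.4, -0.5]
grip_width: 0.0351
grasp_force: 59.8
```

```bash
python3 -m pendant '[0,0,0.006,0,0,0,0,0,0,0.012,0,0,0,0,0,0,0.018,0,0,0,0,0,0,0.023,0,0,0,0,0,0,0.028,0,0,0,0,0,0,0.032,0,0,0,0,0,0,0.036,0,0,0,0,0,0,0.036,0,0,0,0,0,0,0.036,0,0,0,0,0,0,0.036,0,0,0,0]'
```

```text
clock: 24.08
eef_pos: [0.6129, -0.2268, 0.0949]
tool_rot: [0.016, 1.0, -0.001, -0.005]
ft_force: [-0.4, 0.7, 3.7]
grip_width: 0.0349
grasp_force: 60.0
```

```bash
python3 -m pendant '[0,0,0.002,0,0,0,0,0,0,0.003,0,0,0,0,0,0,0.004,0,0,0,0,0,0,0.004,0,0,0,0,0,0,0.004,0,0,0,0,0,0,0.004,0,0,0,0,0,0,0.004,0,0,0,0,0,0,0.004,0,0,0,0,0,0,0.004,0,0,0,0,0,0,0.004,0,0,0,0]'
```

```text
clock: 24.92
eef_pos: [0.6131, -0.2268, 0.0948]
tool_rot: [0.016, 1.0, -0.001, -0.004]
ft_force: [-3.6, 2.0, 11.8]
grip_width: 0.035
grasp_force: 61.2
```

```bash
python3 -m pendant '[0,0,-0.003,0,0,0,0,0,0,-0.003,0,0,0,0,0,0,-0.003,0,0,0,0.44,0,0,-0.003,0,0,0,0.47,0,0,-0.003,0,0,0,0.5,0,0,-0.003,0,0,0,0.55,0,0,-0.003,0,0,0,0.6,0,0,-0.003,0,0,0,0.65,0,0,-0.003,0,0,0,0.65,0,0,-0.003,0,0,0,0.65]'
python3 -m pendant '[0,0,-0.02,0,0,0,0.65,0,0,-0.06,0,0,0,0.65,0,0,-0.12,0,0,0,0.65,0,0,-0.18,0,0,0,0.65,0,0,-0.24,0,0,0,0.65,0,0,-0.3,0,0,0,0.65,0,0,-0.34,0,0,0,0.65,0,0,-0.34,0,0,0,0.65,0,0,-0.34,0,0,0,0.65,0,0,-0.34,0,0,0,0.65]'
python3 - <<'E'
from h import *
to2([*tile(1),.26],83.15)
s=snap('side','side10.png')
p=s['pixels'].astype(int)
def show(c,P,n=2):
    for q in P:
        u,v=proj(c,q)[0].round().astype(int);print(np.round(q,3),(u,v),c['pixels'][v,u-n:u+n+1].tolist())
# standing tile: upper white part near centre top, lower brown
x,y=.6131,-.2268
show(s,[[x,y+.018,z] for z in(.095,.085,.07,.055)])
E
```

```text
clock: 25.75
eef_pos: [0.6127, -0.2268, 0.0937]
tool_rot: [0.016, 1.0, -0.001, -0.005]
ft_force: [-0.8, -0.7, 0.1]
grip_width: 0.0556
grasp_force: 0.0
clock: 26.58
eef_pos: [0.6142, -0.2264, 0.2634]
tool_rot: [0.016, 1.0, -0.001, -0.005]
ft_force: [0.1, 0.5, -0.7]
grip_width: 0.0554
grasp_force: 0.0
shift [0.1329, 0.8401, 0.0068] turn [-0.0007, -0.0035, 0.0281] eef [ 0.6142 -0.2264  0.2634] J [-0.35, 0.57, 0.52, 1.53, -0.01, -0.32]
[ 0.613 -0.209  0.095] (np.int64(248), np.int64(164)) [[85, 82, 74], [81, 74, 67], [83, 78, 69], [75, 71, 62], [79, 73, 65]]
[ 0.613 -0.209  0.085] (np.int64(248), np.int64(166)) [[86, 82, 71], [86, 81, 73], [86, 80, 72], [94, 86, 78], [83, 77, 69]]
[ 0.613 -0.209  0.07 ] (np.int64(248), np.int64(170)) [[78, 62, 39], [79, 74, 64], [79, 73, 67], [80, 72, 67], [66, 65, 58]]
[ 0.613 -0.209  0.055] (np.int64(247), np.int64(174)) [[93, 71, 40], [68, 54, 42], [80, 74, 65], [80, 77, 70], [83, 77, 67]]
```

```bash
python3 -m pendant '[0.01,0.06,0,0,0,0.005,0.65,0.03,0.14,0,0,0,0.01,0.65,0.045,0.22,0,0,0,0.015,0.65,0.06,0.3,0,0,0,0.02,0.65,0.08,0.38,0,0,0,0.025,0.65,0.09,0.46,0,0,0,0.028,0.65,0.1,0.54,0,0,0,0.028,0.65,0.11,0.62,0,0,0,0.028,0.65,0.12,0.7,0,0,0,0.028,0.65,0.133,0.78,0,0,0,0.028,0.65]'
python3 -m pendant '[0,0.04,0,0,0,0,0.65,0,0.06,0,0,0,0,0.65,0,0.06,0.06,0,0,0,0.65,0,0.06,0.1,0,0,0,0.65,0,0.06,0.1,0,0,0,0.65,0,0.06,0.1,0,0,0,0.65,0,0.06,0.1,0,0,0,0.65,0,0.06,0.1,0,0,0,0.65,0,0.06,0.1,0,0,0,0.65,0,0.06,0.1,0,0,0,0.65]'
python3 -c "
from h import *
to2([*tile(1),.1324],83.15)"
```

```text
clock: 27.47
eef_pos: [0.5589, 0.167, 0.2619]
tool_rot: [0.06, 0.998, -0.002, -0.007]
ft_force: [0.4, 0.3, 0.4]
grip_width: 0.0557
grasp_force: 0.0
clock: 28.3
eef_pos: [0.5639, 0.195, 0.2149]
tool_rot: [0.06, 0.998, -0.001, -0.004]
ft_force: [0.2, 0.4, -0.4]
grip_width: 0.0554
grasp_force: 0.0
shift [0.0051, 0.0007, 0.1651] turn [-0.0006, -0.0025, -0.0001] eef [0.5639 0.195  0.2149] J [0.33, 0.46, 0.21, 1.33, 0.0, 0.45]
```

```bash
python3 -m pendant '[0.006,0,0.03,0,-0.0025,0,0.65,0.006,0,0.06,0,-0.0025,0,0.65,0.006,0,0.09,0,-0.0025,0,0.65,0.006,0,0.115,0,-0.0025,0,0.65,0.006,0,0.135,0,-0.0025,0,0.65,0.006,0,0.15,0,-0.0025,0,0.65,0.006,0,0.165,0,-0.0025,0,0.65,0.006,0,0.165,0,-0.0025,0,0.6,0.006,0,0.165,0,-0.0025,0,0.55,0.006,0,0.165,0,-0.0025,0,0.5]'
python3 -m pendant '[0,0,0,0,0,0,0.5,0,0,0,0,0,0,0.49,0,0,0,0,0,0,0.48,0,0,0,0,0,0,0.47,0,0,0,0,0,0,0.46,0,0,0,0,0,0,0.45,0,0,0,0,0,0,0.44,0,0,0,0,0,0,0.43,0,0,0,0,0,0,0.43,0,0,0,0,0,0,0.43]'
python3 -c "
from h import *
to2([*tile(1),.1324],83.15);print(bot.get_obs()['ft_force'])"
```

```text
clock: 29.13
eef_pos: [0.5599, 0.1955, 0.1318]
tool_rot: [0.06, 0.998, -0.001, -0.001]
ft_force: [-0.5, -0.4, -0.1]
grip_width: 0.0427
grasp_force: 0.0
clock: 29.97
eef_pos: [0.5594, 0.1953, 0.1311]
tool_rot: [0.06, 0.998, -0.001, -0.001]
ft_force: [0.6, 1.2, -0.5]
grip_width: 0.0366
grasp_force: 0.1
shift [-0.0027, 0.0008, -0.0027] turn [-0.0009, -0.0007, 0.0001] eef [0.5594 0.1953 0.1311] J [0.34, 0.5, 0.05, 1.13, -0.0, 0.46]
[ 0.58127748  1.19918161 -0.46358691]
```

```bash
python3 -m pendant '[0,0,0,0,0,0,0.42,0,0,0,0,0,0,0.4,0,0,0,0,0,0,0.2,0,0,0,0,0,0,0,0,0,0,0,0,0,0,0,0,0,0,0,0,0,0,0,0,0,0,0,0,0,0,0,0,0,0,0,0,0,0,0,0,0,0,0,0,0,0,0,0,0]'
python3 -m pendant '[0,0,-0.003,0,0,0,0,0,0,-0.006,0,0,0,0,0,0,-0.01,0,0,0,0,0.003,0,-0.012,0,-0.02,0,0,0.006,0,-0.013,0,-0.045,0,0,0.009,0,-0.014,0,-0.07,0,0,0.013,0,-0.015,0,-0.095,0,0,0.017,0,-0.0155,0,-0.12,0,0,0.02,0,-0.0155,0,-0.139,0,0,0.02,0,-0.0155,0,-0.139,0,0]'
```

```text
clock: 30.8
eef_pos: [0.5594, 0.1954, 0.1312]
tool_rot: [0.06, 0.998, -0.001, -0.001]
ft_force: [-0.6, 1.0, 1.1]
grip_width: 0.0352
grasp_force: 59.5
clock: 31.63
eef_pos: [0.5479, 0.1964, 0.1388]
tool_rot: [0.057, 0.975, -0.014, 0.216]
ft_force: [0.8, -0.9, -1.2]
grip_width: 0.0351
grasp_force: 60.5
```

```bash
python3 -m pendant '[-0.002,0,-0.001,0,-0.01,0,0,-0.005,0,-0.002,0,-0.02,0,0,-0.008,0,-0.003,0,-0.033,0,0,-0.0113,0,-0.0044,0,-0.044,0,0,-0.015,0,-0.005,0,-0.051,0,0,-0.019,0,-0.006,0,-0.058,0,0,-0.023,0,-0.0075,0,-0.065,0,0,-0.027,0,-0.0088,0,-0.072,0,0,-0.027,0,-0.0088,0,-0.072,0,0,-0.027,0,-0.0088,0,-0.072,0,0]'
python3 -m pendant '[-0.008,0,0,0,0,0,0,-0.018,0,-0.001,0,0,0,0,-0.028,0,-0.001,0,0,0,0,-0.04,0,-0.001,0,0,0,0,-0.052,0,-0.002,0,0,0,0,-0.066,0,-0.002,0,0,0,0,-0.08,0,-0.003,0,0,0,0,-0.098,0,-0.004,0,0,0,0,-0.116,0,-0.004,0,0,0,0,-0.116,0,-0.004,0,0,0,0]'
python3 -m pendant '[-0.025,0,-0.03,0,0,0,0,-0.05,0,-0.063,0,0,0,0,-0.075,0,-0.095,0,0,0,0,-0.098,0,-0.126,0,0.03,0,0,-0.098,0,-0.126,-0.002,0.07,-0.006,0,-0.098,0,-0.126,-0.004,0.11,-0.012,0,-0.098,0,-0.126,-0.006,0.15,-0.02,0,-0.098,0,-0.126,-0.008,0.19,-0.025,0,-0.098,0,-0.126,-0.009,0.212,-0.028,0,-0.098,0,-0.126,-0.009,0.212,-0.028,0]'
python3 -c "
from h import *
s=snap('side','side11.png')
to2([*slot(1,.0007),.22],88.4)"
```

```text
clock: 32.47
eef_pos: [0.5599, 0.1953, 0.1483]
tool_rot: [0.056, 0.945, -0.021, 0.323]
ft_force: [-0.2, -0.4, -0.5]
grip_width: 0.0349
grasp_force: 60.3
clock: 33.3
eef_pos: [0.6066, 0.1904, 0.1884]
tool_rot: [0.057, 0.944, -0.02, 0.326]
ft_force: [1.0, -0.5, -0.6]
grip_width: 0.0351
grasp_force: 60.3
clock: 34.13
eef_pos: [0.6066, 0.1894, 0.2624]
tool_rot: [0.015, 1.0, -0.003, -0.006]
ft_force: [0.7, -0.6, -2.6]
grip_width: 0.0349
grasp_force: 60.3
shift [0.0246, -0.8272, 0.0904] turn [-0.0018, -0.0026, -0.0007] eef [0.6059 0.1898 0.2627] J [0.3, 0.53, 0.44, 1.5, -0.0, 0.34]
```

```bash
cat > chk.py <<'E'
from ecc import *
import sys
n=sys.argv[1];t=snap('top',n+'.png');t7=load('top7')
D=np.array([-.0029,.0062]) # top -> robot
pts=proj(t7,[[.615,-.2314,.047],[.5188,-.2288,.047]])
# mask by using lower (near) part of stand only, box without far slots
u=pts.mean(0).astype(int);box=(u[0]-16,u[1]-(6 if len(sys.argv)<3 else int(sys.argv[2])),u[0]+16,u[1]+30)
cc,q=moved(t7,t,box,.047,pts);q=np.array(q)+D;d=q[0]-q[1]
print('stand cc',round(cc,3),'ctr',q.mean(0).round(4),'yaw',np.degrees(np.arctan2(d[1],d[0])).round(2))
E
python3 chk.py top11
```

```text
stand cc 0.999 ctr [ 0.564  -0.2239] yaw -1.45
```

Stand unchanged. I'll place this tile in slot 1.

```bash
python3 -m pendant '[0.005,-0.04,0,0,0,0,0,0.01,-0.1,0,0,0,0,0,0.015,-0.18,0,0,0,0,0,0.02,-0.26,0,0,0,0,0,0.025,-0.34,0,0,0,0,0,0.025,-0.42,0,0,0,0,0,0.025,-0.5,0,0,-0.002,0,0,0.025,-0.56,0,0,-0.002,0,0,0.025,-0.6,0,0,-0.002,0,0,0.025,-0.62,0,0,-0.002,0,0]'
python3 -m pendant '[0,-0.04,0,0,0,0,0,0,-0.1,0,0,0,0,0,0,-0.16,0.01,0,0,0,0,0,-0.2,0.03,0,0,0,0,0,-0.207,0.05,0,0,0,0,0,-0.207,0.07,0,0,0,0,0,-0.207,0.09,0,0,0,0,0,-0.207,0.09,0,0,0,0,0,-0.207,0.09,0,0,0,0,0,-0.207,0.09,0,0,0,0]'
python3 -c "
from h import *
to2([*slot(1,.0007,-.0015),.137],88.4)"
```

```text
clock: 35.07
eef_pos: [0.5814, -0.1214, 0.2681]
tool_rot: [0.016, 1.0, -0.003, 0.002]
ft_force: [-0.7, -0.3, -1.8]
grip_width: 0.0351
grasp_force: 60.3
clock: 35.9
eef_pos: [0.5802, -0.2216, 0.2229]
tool_rot: [0.013, 1.0, -0.002, 0.0]
ft_force: [0.4, 0.2, -0.4]
grip_width: 0.0352
grasp_force: 60.2
shift [-0.0009, -0.006, 0.1719] turn [-0.0015, 0.0002, 0.0004] eef [ 0.5802 -0.2216  0.2229] J [-0.36, 0.5, 0.29, 1.36, -0.0, -0.34]
```

```bash
python3 -m pendant '[0,-0.006,0.02,0,0,0,0,0,-0.006,0.05,0,0,0,0,0,-0.006,0.09,0,0,0,0,0,-0.006,0.12,0,0,0,0,0,-0.006,0.14,0,0,0,0,0,-0.006,0.155,0,0,0,0,0,-0.006,0.17,0,0,0,0,0,-0.006,0.17,0,0,0,0,0,-0.006,0.17,0,0,0,0,0,-0.006,0.17,0,0,0,0]'
python3 -c "
from h import *
to2([*slot(1,.0002,-.0015),.112],88.4)"
```

```text
clock: 36.73
eef_pos: [0.5804, -0.2264, 0.1384]
tool_rot: [0.014, 1.0, -0.003, 0.001]
ft_force: [-0.8, -0.4, -0.6]
grip_width: 0.035
grasp_force: 60.3
shift [0.0006, 0.0032, 0.0527] turn [-0.0016, 0.0005, -0.0002] eef [ 0.5804 -0.2264  0.1384] J [-0.37, 0.55, 0.15, 1.17, -0.0, -0.34]
```

```bash
python3 -m pendant '[0,0.002,0.006,0,0,0,0,0,0.002,0.012,0,0,0,0,0,0.002,0.018,0,0,0,0,0,0.002,0.025,0,0,0,0,0,0.002,0.032,0,0,0,0,0,0.002,0.039,0,0,0,0,0,0.002,0.046,0,0,0,0,0,0.002,0.053,0,0,0,0,0,0.002,0.053,0,0,0,0,0,0.002,0.053,0,0,0,0]'
python3 -m pendant '[0,0,0.006,0,0,0,0,0,0,0.012,0,0,0,0,0,0,0.018,0,0,0,0,0,0,0.023,0,0,0,0,0,0,0.028,0,0,0,0,0,0,0.032,0,0,0,0,0,0,0.036,0,0,0,0,0,0,0.039,0,0,0,0,0,0,0.039,0,0,0,0,0,0,0.039,0,0,0,0]'
```

```text
clock: 37.57
eef_pos: [0.5796, -0.2252, 0.1105]
tool_rot: [0.014, 1.0, -0.002, -0.0]
ft_force: [-0.3, -0.1, -0.4]
grip_width: 0.0352
grasp_force: 60.3
clock: 38.4
eef_pos: [0.5801, -0.2254, 0.0936]
tool_rot: [0.014, 1.0, -0.002, 0.001]
ft_force: [-3.1, 1.7, 9.3]
grip_width: 0.0353
grasp_force: 61.2
```

Floor reached. I'll release and go to tile 2.

```bash
python3 -m pendant '[0,0,-0.003,0,0,0,0,0,0,-0.003,0,0,0,0,0,0,-0.003,0,0,0,0.44,0,0,-0.003,0,0,0,0.47,0,0,-0.003,0,0,0,0.5,0,0,-0.003,0,0,0,0.55,0,0,-0.003,0,0,0,0.6,0,0,-0.003,0,0,0,0.65,0,0,-0.003,0,0,0,0.65,0,0,-0.003,0,0,0,0.65]'
python3 -m pendant '[0,0,-0.02,0,0,0,0.65,0,0,-0.06,0,0,0,0.65,0,0,-0.12,0,0,0,0.65,0,0,-0.18,0,0,0,0.65,0,0,-0.24,0,0,0,0.65,0,0,-0.3,0,0,0,0.65,0,0,-0.34,0,0,0,0.65,0,0,-0.34,0,0,0,0.65,0,0,-0.34,0,0,0,0.65,0,0,-0.34,0,0,0,0.65]'
python3 -c "
from h import *
to2([*rack(.0253,.05),.215],83.15);to2([*tile(2,-.001),.26],83.15);print(tile(2,-.001))"
```

```text
clock: 39.23
eef_pos: [0.5798, -0.2254, 0.0929]
tool_rot: [0.014, 1.0, -0.002, -0.0]
ft_force: [0.0, -0.6, -0.4]
grip_width: 0.0556
grasp_force: 0.0
clock: 40.07
eef_pos: [0.5795, -0.2245, 0.2626]
tool_rot: [0.014, 1.0, -0.002, -0.0]
ft_force: [-0.2, -0.1, -0.2]
grip_width: 0.0554
grasp_force: 0.0
shift [0.0626, 0.8392, 0.0918] turn [-0.0013, -0.0001, 0.029] eef [ 0.5795 -0.2245  0.2626] J [-0.37, 0.49, 0.38, 1.46, -0.0, -0.34]
shift [0.0778, 0.6796, 0.0025] turn [-0.0013, -0.0001, 0.029] eef [ 0.5795 -0.2245  0.2626] J [-0.37, 0.49, 0.38, 1.46, -0.0, -0.34]
[0.55024343 0.11623238]
```

```bash
python3 -m pendant '[0.01,0.06,0,0,0,0.005,0.65,0.02,0.14,0,0,0,0.01,0.65,0.03,0.22,0,0,0,0.015,0.65,0.04,0.3,0,0,0,0.02,0.65,0.05,0.38,0,0,0,0.025,0.65,0.06,0.46,0,0,0,0.029,0.65,0.07,0.54,0,0,0,0.029,0.65,0.078,0.61,0,0,0,0.029,0.65,0.078,0.66,0,0,0,0.029,0.65,0.078,0.68,0,0,0,0.029,0.65]'
python3 -m pendant '[0,0,0,0,0,0,0.65,0,0,0.01,0,0,0,0.65,0,0,0.04,0,0,0,0.65,0,0,0.08,0,0,0,0.65,0,0,0.1,0,0,0,0.65,0,0,0.1,0,0,0,0.65,0,0,0.1,0,0,0,0.65,0,0,0.1,0,0,0,0.65,0,0,0.1,0,0,0,0.65,0,0,0.1,0,0,0,0.65]'
python3 -c "
from h import *
to2([.5500,.1160,.1320],83.15)"
```

```text
clock: 40.9
eef_pos: [0.549, 0.1198, 0.2595]
tool_rot: [0.058, 0.998, -0.002, -0.002]
ft_force: [-0.1, -0.6, 0.7]
grip_width: 0.0556
grasp_force: 0.0
clock: 41.73
eef_pos: [0.5512, 0.116, 0.2126]
tool_rot: [0.06, 0.998, -0.002, 0.001]
ft_force: [-0.1, -0.6, 0.1]
grip_width: 0.0555
grasp_force: 0.0
shift [0.0028, 0.0003, 0.1612] turn [-0.0012, 0.0008, -0.0001] eef [0.5512 0.116  0.2126] J [0.21, 0.39, 0.09, 1.28, -0.0, 0.33]
```

```bash
python3 -m pendant '[0.002,0,0.03,0,0,0,0.65,0.002,0,0.06,0,0,0,0.65,0.002,0,0.09,0,0,0,0.65,0.002,0,0.115,0,0,0,0.65,0.002,0,0.135,0,0,0,0.65,0.002,0,0.15,0,0,0,0.65,0.002,0,0.161,0,0,0,0.65,0.002,0,0.161,0,0,0,0.6,0.002,0,0.161,0,0,0,0.55,0.002,0,0.161,0,0,0,0.5]'
python3 -m pendant '[0,0,0,0,0,0,0.5,0,0,0,0,0,0,0.49,0,0,0,0,0,0,0.48,0,0,0,0,0,0,0.47,0,0,0,0,0,0,0.46,0,0,0,0,0,0,0.45,0,0,0,0,0,0,0.44,0,0,0,0,0,0,0.43,0,0,0,0,0,0,0.43,0,0,0,0,0,0,0.43]'
python3 -m pendant '[0,0,0,0,0,0,0.42,0,0,0,0,0,0,0.4,0,0,0,0,0,0,0.2,0,0,0,0,0,0,0,0,0,0,0,0,0,0,0,0,0,0,0,0,0,0,0,0,0,0,0,0,0,0,0,0,0,0,0,0,0,0,0,0,0,0,0,0,0,0,0,0,0]'
```

```text
clock: 42.57
eef_pos: [0.5501, 0.116, 0.1317]
tool_rot: [0.06, 0.998, -0.002, 0.001]
ft_force: [-0.1, 0.6, -0.8]
grip_width: 0.0424
grasp_force: 0.0
clock: 43.4
eef_pos: [0.5495, 0.1159, 0.1309]
tool_rot: [0.06, 0.998, -0.002, 0.0]
ft_force: [-0.1, -0.1, 1.0]
grip_width: 0.0371
grasp_force: 0.1
clock: 44.23
eef_pos: [0.5495, 0.1159, 0.131]
tool_rot: [0.06, 0.998, -0.002, 0.0]
ft_force: [-0.9, 0.7, 1.5]
grip_width: 0.0351
grasp_force: 59.5
```

```bash
python3 -m pendant '[0,0,-0.003,0,0,0,0,0,0,-0.006,0,0,0,0,0,0,-0.01,0,0,0,0,0.003,0,-0.012,0,-0.02,0,0,0.006,0,-0.013,0,-0.045,0,0,0.009,0,-0.014,0,-0.07,0,0,0.013,0,-0.015,0,-0.095,0,0,0.017,0,-0.0155,0,-0.12,0,0,0.02,0,-0.0155,0,-0.139,0,0,0.02,0,-0.0155,0,-0.139,0,0]'
python3 -m pendant '[-0.002,0,-0.001,0,-0.01,0,0,-0.005,0,-0.002,0,-0.02,0,0,-0.008,0,-0.003,0,-0.033,0,0,-0.0113,0,-0.0044,0,-0.044,0,0,-0.015,0,-0.005,0,-0.051,0,0,-0.019,0,-0.006,0,-0.058,0,0,-0.023,0,-0.0075,0,-0.065,0,0,-0.027,0,-0.0088,0,-0.072,0,0,-0.027,0,-0.0088,0,-0.072,0,0,-0.027,0,-0.0088,0,-0.072,0,0]'
```

```text
clock: 45.07
eef_pos: [0.5381, 0.117, 0.1387]
tool_rot: [0.058, 0.974, -0.015, 0.218]
ft_force: [1.3, -1.4, -2.3]
grip_width: 0.035
grasp_force: 60.7
clock: 45.9
eef_pos: [0.55, 0.1159, 0.1481]
tool_rot: [0.056, 0.944, -0.022, 0.324]
ft_force: [0.3, 1.6, -0.9]
grip_width: 0.035
grasp_force: 60.4
```

```bash
python3 -m pendant '[-0.008,0,0,0,0,0,0,-0.018,0,-0.001,0,0,0,0,-0.028,0,-0.001,0,0,0,0,-0.04,0,-0.001,0,0,0,0,-0.052,0,-0.002,0,0,0,0,-0.066,0,-0.002,0,0,0,0,-0.08,0,-0.003,0,0,0,0,-0.098,0,-0.004,0,0,0,0,-0.116,0,-0.004,0,0,0,0,-0.116,0,-0.004,0,0,0,0]'
python3 -m pendant '[-0.025,0,-0.03,0,0,0,0,-0.05,0,-0.063,0,0,0,0,-0.075,0,-0.095,0,0,0,0,-0.098,0,-0.126,0,0.03,0,0,-0.098,0,-0.126,-0.002,0.07,-0.006,0,-0.098,0,-0.126,-0.004,0.11,-0.012,0,-0.098,0,-0.126,-0.006,0.15,-0.02,0,-0.098,0,-0.126,-0.008,0.19,-0.025,0,-0.098,0,-0.126,-0.009,0.212,-0.028,0,-0.098,0,-0.126,-0.009,0.212,-0.028,0]'
python3 chk.py top12 -8
python3 -c "
from h import *
to2([*slot(2,.0002,-.0015),.22],88.4)"
```

```text
clock: 46.73
eef_pos: [0.5967, 0.111, 0.1884]
tool_rot: [0.056, 0.943, -0.021, 0.327]
ft_force: [0.6, -0.5, 0.5]
grip_width: 0.035
grasp_force: 60.4
clock: 47.57
eef_pos: [0.5963, 0.1105, 0.2623]
tool_rot: [0.015, 1.0, -0.004, -0.005]
ft_force: [0.3, 0.1, -1.8]
grip_width: 0.0347
grasp_force: 60.4
stand cc 0.998 ctr [ 0.564 -0.224] yaw -1.49
shift [0.0742, -0.6715, 0.0905] turn [-0.0022, -0.0019, -0.0007] eef [0.5957 0.1107 0.2627] J [0.19, 0.46, 0.34, 1.46, -0.01, 0.22]
```

```bash
python3 -m pendant '[0.01,-0.04,0,0,0,0,0,0.02,-0.1,0,0,0,0,0,0.03,-0.18,0,0,0,0,0,0.04,-0.26,0,0,0,0,0,0.05,-0.34,0,0,0,0,0,0.06,-0.42,0,0,0,0,0,0.07,-0.5,0,-0.002,-0.002,0,0,0.074,-0.58,0,-0.002,-0.002,0,0,0.074,-0.64,0,-0.002,-0.002,0,0,0.074,-0.668,0,-0.002,-0.002,0,0]'
python3 -m pendant '[0,0,0.01,0,0,0,0,0,0,0.03,0,0,0,0,0,0,0.06,0,0,0,0,0,0,0.08,0,0,0,0,0,0,0.09,0,0,0,0,0,0,0.09,0,0,0,0,0,0,0.09,0,0,0,0,0,0,0.09,0,0,0,0,0,0,0.09,0,0,0,0,0,0,0.09,0,0,0,0]'
python3 -c "
from h import *
to2([*slot(2,.0002,-.0015),.137],88.4)"
```

```text
clock: 48.45
eef_pos: [0.5458, -0.225, 0.2684]
tool_rot: [0.016, 1.0, -0.001, 0.003]
ft_force: [-0.4, 1.2, -0.4]
grip_width: 0.0352
grasp_force: 60.4
clock: 49.28
eef_pos: [0.5479, -0.2217, 0.2234]
tool_rot: [0.014, 1.0, -0.0, 0.002]
ft_force: [-0.4, -0.2, -0.7]
grip_width: 0.0351
grasp_force: 60.4
shift [-0.0, -0.0046, 0.1728] turn [-0.0001, 0.0013, -0.0003] eef [ 0.5479 -0.2217  0.2234] J [-0.39, 0.43, 0.19, 1.33, 0.0, -0.36]
```

```bash
python3 -m pendant '[0,-0.004,0.02,0,0.001,0,0,0,-0.004,0.05,0,0.001,0,0,0,-0.004,0.09,0,0.001,0,0,0,-0.004,0.12,0,0.001,0,0,0,-0.004,0.14,0,0.001,0,0,0,-0.004,0.155,0,0.001,0,0,0,-0.004,0.17,0,0.001,0,0,0,-0.004,0.17,0,0.001,0,0,0,-0.004,0.17,0,0.001,0,0,0,-0.004,0.17,0,0.001,0,0]'
python3 -c "
from h import *
to2([*slot(2,.0002,-.0015),.112],88.4)"
python3 -m pendant '[0,0,0.006,0,0,0,0,0,0,0.012,0,0,0,0,0,0,0.018,0,0,0,0,0,0,0.025,0,0,0,0,0,0,0.032,0,0,0,0,0,0,0.039,0,0,0,0,0,0,0.046,0,0,0,0,0,0,0.053,0,0,0,0,0,0,0.053,0,0,0,0,0,0,0.053,0,0,0,0]'

```

```text
clock: 50.12
eef_pos: [0.5481, -0.2239, 0.1385]
tool_rot: [0.014, 1.0, -0.0, 0.001]
ft_force: [-0.1, -0.2, -0.1]
grip_width: 0.0352
grasp_force: 60.4
shift [-0.0, -0.0003, 0.053] turn [-0.0001, 0.0004, -0.0003] eef [ 0.5481 -0.2239  0.1385] J [-0.39, 0.49, 0.06, 1.14, 0.0, -0.36]
clock: 50.95
eef_pos: [0.5474, -0.2235, 0.1108]
tool_rot: [0.014, 1.0, 0.0, -0.001]
ft_force: [-1.0, 0.1, -0.3]
grip_width: 0.0352
grasp_force: 60.4
```

```bash
python3 -m pendant '[0,0,0.006,0,0,0,0,0,0,0.012,0,0,0,0,0,0,0.018,0,0,0,0,0,0,0.023,0,0,0,0,0,0,0.028,0,0,0,0,0,0,0.032,0,0,0,0,0,0,0.036,0,0,0,0,0,0,0.039,0,0,0,0,0,0,0.039,0,0,0,0,0,0,0.039,0,0,0,0]'
python3 -m pendant '[0,0,-0.003,0,0,0,0,0,0,-0.003,0,0,0,0,0,0,-0.003,0,0,0,0.44,0,0,-0.003,0,0,0,0.47,0,0,-0.003,0,0,0,0.5,0,0,-0.003,0,0,0,0.55,0,0,-0.003,0,0,0,0.6,0,0,-0.003,0,0,0,0.65,0,0,-0.003,0,0,0,0.65,0,0,-0.003,0,0,0,0.65]'
```

```text
clock: 51.78
eef_pos: [0.5477, -0.2236, 0.0934]
tool_rot: [0.014, 1.0, -0.0, 0.0]
ft_force: [-3.1, 1.4, 8.4]
grip_width: 0.0353
grasp_force: 61.5
clock: 52.62
eef_pos: [0.5475, -0.2237, 0.0931]
tool_rot: [0.014, 1.0, 0.0, -0.0]
ft_force: [-1.3, 0.4, 0.0]
grip_width: 0.0552
grasp_force: 0.0
```

```bash
python3 -m pendant '[0,0,-0.02,0,0,0,0.65,0,0,-0.06,0,0,0,0.65,0,0,-0.12,0,0,0,0.65,0,0,-0.18,0,0,0,0.65,0,0,-0.24,0,0,0,0.65,0,0,-0.3,0,0,0,0.65,0,0,-0.36,0,0,0,0.65,0,0,-0.36,0,0,0,0.65,0,0,-0.36,0,0,0,0.65,0,0,-0.36,0,0,0,0.65]'
python3 -c "
from h import *
to2([.54,.0375,.27],83.15)"
```

```text
clock: 53.45
eef_pos: [0.5474, -0.2236, 0.2735]
tool_rot: [0.014, 1.0, 0.0, -0.0]
ft_force: [-0.7, -0.2, -1.3]
grip_width: 0.0554
grasp_force: 0.0
shift [0.03, 0.5216, 0.0069] turn [0.0, -0.0, 0.0288] eef [ 0.5474 -0.2236  0.2735] J [-0.39, 0.42, 0.3, 1.45, 0.0, -0.36]
```

```bash
python3 -m pendant '[0,0.06,0,0,0,0.005,0.65,0.01,0.14,0,0,0,0.01,0.65,0.015,0.22,0,0,0,0.015,0.65,0.02,0.3,0,0,0,0.02,0.65,0.025,0.38,0,0,0,0.025,0.65,0.03,0.46,0,0,0,0.029,0.65,0.03,0.5,0,0,0,0.029,0.65,0.03,0.521,0,0,0,0.029,0.65,0.03,0.521,0,0,0,0.029,0.65,0.03,0.521,0,0,0,0.029,0.65]'
python3 -m pendant '[0,0,0,0,0,0,0.65,0,0,0.02,0,0,0,0.65,0,0,0.06,0,0,0,0.65,0,0,0.1,0,0,0,0.65,0,0,0.12,0,0,0,0.65,0,0,0.12,0,0,0,0.65,0,0,0.12,0,0,0,0.65,0,0,0.12,0,0,0,0.65,0,0,0.12,0,0,0,0.65,0,0,0.12,0,0,0,0.65]'
python3 - <<'E'
from h import *
to2([.54,.0375,.1320],83.15)
s=snap('side','side13.png');s6=load('side6')
# tile bottom ends: scan for yellow glaze & compare with expected bottom +y edge
p=s['pixels'].astype(int)
for y in(.0365,.0425):
    a=np.radians(RY);r=np.array([[np.cos(a),-np.sin(a)],[np.sin(a),np.cos(a)]])
    print([proj(s,[*(np.array([.54,y])+r@[x,.018]),.05])[0].round(1).tolist() for x in(.005,-.005)])
m=(p[:,:,0]-p[:,:,2]>35)&(p[:,:,1]>p[:,:,0]*.78)
ys,xs=np.nonzero(m[195:250,250:290]);
for yy in np.unique(ys): print(195+yy,(250+xs[ys==yy]).tolist())
E
```

```text
clock: 54.28
eef_pos: [0.5397, 0.0368, 0.2723]
tool_rot: [0.06, 0.998, -0.0, -0.001]
ft_force: [0.3, -0.4, -0.1]
grip_width: 0.0556
grasp_force: 0.0
clock: 55.12
eef_pos: [0.5409, 0.0372, 0.2144]
tool_rot: [0.06, 0.998, 0.0, 0.001]
ft_force: [-0.4, -0.4, 0.1]
grip_width: 0.0558
grasp_force: 0.0
shift [0.0021, 0.0004, 0.1648] turn [0.0002, 0.0006, -0.0002] eef [0.5409 0.0372 0.2144] J [0.07, 0.34, 0.04, 1.26, 0.0, 0.19]
[[258.5, 237.8], [262.1, 238.5]]
[[258.2, 239.4], [261.9, 240.1]]
197 [289]
208 [286]
215 [285]
216 [285, 288]
221 [270]
224 [264, 265, 269]
225 [264, 265]
227 [263, 268]
229 [259, 260, 269]
231 [261]
233 [250, 262]
235 [253]
236 [255, 258, 259, 260, 261, 262]
249 [261]
```

```bash
python3 -m pendant '[0.002,-0.003,0.03,0,0,0,0.65,0.002,-0.003,0.06,0,0,0,0.65,0.002,-0.003,0.09,0,0,0,0.65,0.002,-0.003,0.115,0,0,0,0.65,0.002,-0.003,0.135,0,0,0,0.65,0.002,-0.003,0.15,0,0,0,0.65,0.002,-0.003,0.164,0,0,0,0.65,0.002,-0.003,0.164,0,0,0,0.6,0.002,-0.003,0.164,0,0,0,0.55,0.002,-0.003,0.164,0,0,0,0.5]'
python3 -m pendant '[0,0,0,0,0,0,0.5,0,0,0,0,0,0,0.49,0,0,0,0,0,0,0.48,0,0,0,0,0,0,0.47,0,0,0,0,0,0,0.46,0,0,0,0,0,0,0.45,0,0,0,0,0,0,0.44,0,0,0,0,0,0,0.43,0,0,0,0,0,0,0.43,0,0,0,0,0,0,0.43]'
python3 -m pendant '[0,0,0,0,0,0,0.42,0,0,0,0,0,0,0.4,0,0,0,0,0,0,0.2,0,0,0,0,0,0,0,0,0,0,0,0,0,0,0,0,0,0,0,0,0,0,0,0,0,0,0,0,0,0,0,0,0,0,0,0,0,0,0,0,0,0,0,0,0,0,0,0,0]'
```

```text
clock: 56.0
eef_pos: [0.5394, 0.0358, 0.1318]
tool_rot: [0.06, 0.998, 0.0, 0.0]
ft_force: [-0.1, -0.3, -0.2]
grip_width: 0.0428
grasp_force: 0.0
clock: 56.83
eef_pos: [0.5389, 0.0358, 0.1312]
tool_rot: [0.06, 0.998, 0.0, -0.0]
ft_force: [-0.4, 0.2, 0.5]
grip_width: 0.0368
grasp_force: 0.1
clock: 57.67
eef_pos: [0.539, 0.0358, 0.1313]
tool_rot: [0.06, 0.998, 0.0, -0.0]
ft_force: [-0.0, -0.1, 1.9]
grip_width: 0.0349
grasp_force: 59.5
```

```bash
python3 -m pendant '[0,0,-0.003,0,0,0,0,0,0,-0.006,0,0,0,0,0,0,-0.01,0,0,0,0,0.003,0,-0.012,0,-0.02,0,0,0.006,0,-0.013,0,-0.045,0,0,0.009,0,-0.014,0,-0.07,0,0,0.013,0,-0.015,0,-0.095,0,0,0.017,0,-0.0155,0,-0.12,0,0,0.02,0,-0.0155,0,-0.139,0,0,0.02,0,-0.0155,0,-0.139,0,0]'
python3 -m pendant '[-0.002,0,-0.001,0,-0.01,0,0,-0.005,0,-0.002,0,-0.02,0,0,-0.008,0,-0.003,0,-0.033,0,0,-0.0113,0,-0.0044,0,-0.044,0,0,-0.015,0,-0.005,0,-0.051,0,0,-0.019,0,-0.006,0,-0.058,0,0,-0.023,0,-0.0075,0,-0.065,0,0,-0.027,0,-0.0088,0,-0.072,0,0,-0.027,0,-0.0088,0,-0.072,0,0,-0.027,0,-0.0088,0,-0.072,0,0]'
```

```text
clock: 58.5
eef_pos: [0.5279, 0.037, 0.1392]
tool_rot: [0.058, 0.974, -0.013, 0.218]
ft_force: [3.0, -1.2, -3.0]
grip_width: 0.0348
grasp_force: 60.8
clock: 59.33
eef_pos: [0.539, 0.0357, 0.1483]
tool_rot: [0.057, 0.944, -0.019, 0.324]
ft_force: [-0.7, -0.1, -1.1]
grip_width: 0.0351
grasp_force: 60.7
```

```bash
python3 -m pendant '[-0.008,0,0,0,0,0,0,-0.018,0,-0.001,0,0,0,0,-0.028,0,-0.001,0,0,0,0,-0.04,0,-0.001,0,0,0,0,-0.052,0,-0.002,0,0,0,0,-0.066,0,-0.002,0,0,0,0,-0.08,0,-0.003,0,0,0,0,-0.098,0,-0.004,0,0,0,0,-0.116,0,-0.004,0,0,0,0,-0.116,0,-0.004,0,0,0,0]'
python3 -m pendant '[-0.025,0,-0.03,0,0,0,0,-0.05,0,-0.063,0,0,0,0,-0.075,0,-0.095,0,0,0,0,-0.098,0,-0.126,0,0.03,0,0,-0.098,0,-0.126,-0.002,0.07,-0.006,0,-0.098,0,-0.126,-0.004,0.11,-0.012,0,-0.098,0,-0.126,-0.006,0.15,-0.02,0,-0.098,0,-0.126,-0.008,0.19,-0.025,0,-0.098,0,-0.126,-0.009,0.212,-0.028,0,-0.098,0,-0.126,-0.009,0.212,-0.028,0]'
python3 chk.py top14 -8
python3 -c "
from h import *
to2([*slot(3,.0002,-.0013),.27],88.4)"
```

```text
clock: 60.17
eef_pos: [0.5863, 0.0304, 0.1887]
tool_rot: [0.057, 0.943, -0.019, 0.327]
ft_force: [0.0, -0.4, 0.2]
grip_width: 0.0351
grasp_force: 60.7
clock: 61.0
eef_pos: [0.5858, 0.03, 0.2623]
tool_rot: [0.015, 1.0, -0.001, -0.006]
ft_force: [0.8, 0.2, -2.1]
grip_width: 0.0352
grasp_force: 60.7
stand cc 0.976 ctr [ 0.5634 -0.2235] yaw -1.12
shift [0.1227, -0.5101, -0.0126] turn [-0.0006, -0.0023, -0.0007] eef [0.5852 0.0301 0.2628] J [0.05, 0.42, 0.27, 1.43, -0.0, 0.08]
```

```bash
python3 -m pendant '[0,-0.04,-0.01,0,0,0,0,0,-0.1,-0.013,0,0,0,0,0,-0.18,-0.013,0,-0.002,0,0,0.01,-0.26,-0.013,0,-0.002,0,0,0.04,-0.34,-0.013,0,-0.002,0,0,0.07,-0.42,-0.013,0,-0.002,0,0,0.1,-0.48,-0.013,0,-0.002,0,0,0.122,-0.508,-0.013,0,-0.002,0,0,0.122,-0.51,-0.013,0,-0.002,0,0,0.122,-0.51,-0.013,0,-0.002,0,0]'
python3 -m pendant '[0,0,0.01,0,0,0,0,0,0,0.03,0,0,0,0,0,0,0.06,0,0,0,0,0,0,0.08,0,0,0,0,0,0,0.09,0,0,0,0,0,0,0.09,0,0,0,0,0,0,0.09,0,0,0,0,0,0,0.09,0,0,0,0,0,0,0.09,0,0,0,0,0,0,0.09,0,0,0,0]'
python3 -c "
from h import *
to2([*slot(3,-.0003,-.0013),.137],88.6)"
```

```text
clock: 61.88
eef_pos: [0.5137, -0.2233, 0.2737]
tool_rot: [0.016, 1.0, -0.001, 0.003]
ft_force: [-0.1, -0.2, 0.9]
grip_width: 0.035
grasp_force: 60.7
clock: 62.72
eef_pos: [0.5155, -0.2229, 0.2285]
tool_rot: [0.015, 1.0, -0.001, 0.002]
ft_force: [0.6, 0.0, -0.4]
grip_width: 0.0347
grasp_force: 60.7
shift [0.0002, 0.0003, 0.1831] turn [-0.0006, 0.0011, -0.0016] eef [ 0.5155 -0.2229  0.2285] J [-0.41, 0.37, 0.12, 1.31, -0.0, -0.38]
```

```bash
python3 -m pendant '[0,0,0.02,0,0.001,0,0,0,0,0.05,0,0.001,0,0,0,0,0.09,0,0.001,0,0,0,0,0.12,0,0.001,0,0,0,0,0.14,0,0.001,0,0,0,0,0.16,0,0.001,0,0,0,0,0.18,0,0.001,0,0,0,0,0.18,0,0.001,0,0,0,0,0.18,0,0.001,0,0,0,0,0.18,0,0.001,0,0]'
python3 -m pendant '[0,0,0.006,0,0,0,0,0,0,0.012,0,0,0,0,0,0,0.018,0,0,0,0,0,0,0.025,0,0,0,0,0,0,0.032,0,0,0,0,0,0,0.039,0,0,0,0,0,0,0.046,0,0,0,0,0,0,0.053,0,0,0,0,0,0,0.053,0,0,0,0,0,0,0.053,0,0,0,0]'
```

```text
clock: 63.55
eef_pos: [0.5157, -0.2231, 0.1385]
tool_rot: [0.015, 1.0, -0.001, 0.0]
ft_force: [1.1, -0.5, -1.0]
grip_width: 0.0352
grasp_force: 60.7
clock: 64.38
eef_pos: [0.515, -0.2228, 0.111]
tool_rot: [0.015, 1.0, -0.001, -0.001]
ft_force: [-0.1, 1.2, -1.3]
grip_width: 0.035
grasp_force: 60.7
```

```bash
python3 -m pendant '[0,0,0.006,0,0,0,0,0,0,0.012,0,0,0,0,0,0,0.018,0,0,0,0,0,0,0.023,0,0,0,0,0,0,0.028,0,0,0,0,0,0,0.032,0,0,0,0,0,0,0.036,0,0,0,0,0,0,0.039,0,0,0,0,0,0,0.039,0,0,0,0,0,0,0.039,0,0,0,0]'
python3 -m pendant '[0,0,-0.003,0,0,0,0,0,0,-0.003,0,0,0,0,0,0,-0.003,0,0,0,0.44,0,0,-0.003,0,0,0,0.47,0,0,-0.003,0,0,0,0.5,0,0,-0.003,0,0,0,0.55,0,0,-0.003,0,0,0,0.6,0,0,-0.003,0,0,0,0.65,0,0,-0.003,0,0,0,0.65,0,0,-0.003,0,0,0,0.65]'
python3 -m pendant '[0,0,-0.02,0,0,0,0.65,0,0,-0.06,0,0,0,0.65,0,0,-0.12,0,0,0,0.65,0,0,-0.18,0,0,0,0.65,0,0,-0.24,0,0,0,0.65,0,0,-0.3,0,0,0,0.65,0,0,-0.36,0,0,0,0.65,0,0,-0.42,0,0,0,0.65,0,0,-0.46,0,0,0,0.65,0,0,-0.46,0,0,0,0.65]'
python3 -c "
from h import *
to2([.4697,-.0344,.33],-6.85)"
```

```text
clock: 65.22
eef_pos: [0.5154, -0.2229, 0.0937]
tool_rot: [0.015, 1.0, -0.001, 0.0]
ft_force: [-4.0, 1.4, 9.3]
grip_width: 0.0352
grasp_force: 61.9
clock: 66.05
eef_pos: [0.5152, -0.2229, 0.0933]
tool_rot: [0.015, 1.0, -0.001, -0.001]
ft_force: [0.1, -0.1, 0.5]
grip_width: 0.0554
grasp_force: 0.0
clock: 66.88
eef_pos: [0.517, -0.2233, 0.33]
tool_rot: [0.015, 1.0, -0.003, 0.005]
ft_force: [0.8, -0.3, 1.0]
grip_width: 0.0557
grasp_force: 0.0
shift [0.1057, 0.3748, -0.0031] turn [0.0011, 0.0037, 0.5287] eef [ 0.517  -0.2233  0.33  ] J [-0.41, 0.35, 0.34, 1.55, -0.0, -0.38]
```

```bash
python3 -c "
from h import *
s=snap('side','side15.png')
for k,(x,y) in enumerate([(.6131,-.2268),(.5801,-.2254),(.5477,-.2236),(.5154,-.2229)]):
  for z in(.095,.075,.06,.03):
    u,v=proj(s,[x,y+.018,z])[0].round().astype(int);print(k,z,s['pixels'][v,u-4:u+6].tolist() if z>.1 else s['pixels'][v,u-4:u+6].mean(1).round().astype(int).tolist())
"
python3 -m pendant '[0.02,0.04,0,0,0,0.04,1,0.04,0.1,0,0,0,0.08,1,0.06,0.16,0,0,0,0.12,1,0.08,0.22,0,0,0,0.16,1,0.09,0.28,0,0,0,0.2,1,0.1,0.32,0,0,0,0.24,1,0.106,0.36,0,0,0,0.28,1,0.106,0.375,0,0,0,0.32,1,0.106,0.375,0,0,0,0.35,1,0.106,0.375,0,0,0,0.35,1]'
python3 -m pendant '[0,0,0,0,0,0.04,1,0,0,0,0,0,0.08,1,0,0,0,0,0,0.12,1,0,0,0,0,0,0.15,1,0,0,0,0,0,0.179,1,0,0,0,0,0,0.179,1,0,0,0,0,0,0.179,1,0,0,0,0,0,0.179,1,0,0,0,0,0,0.179,1,0,0,0,0,0,0.179,1]'
python3 -c "
from h import *
to2([.4697,-.0344,.1905],-6.85)"
```

```text
0 0.095 [113, 115, 116, 93, 89, 86, 68, 91, 128, 134]
0 0.075 [106, 106, 93, 85, 83, 84, 75, 61, 94, 104]
0 0.06 [108, 107, 98, 82, 90, 88, 88, 54, 47, 85]
0 0.03 [52, 53, 54, 57, 54, 61, 65, 62, 58, 59]
1 0.095 [112, 111, 110, 89, 84, 83, 69, 115, 120, 121]
1 0.075 [103, 99, 80, 76, 77, 78, 70, 86, 99, 103]
1 0.06 [104, 91, 69, 88, 85, 75, 51, 71, 94, 102]
1 0.03 [57, 54, 56, 58, 57, 63, 61, 58, 59, 64]
2 0.095 [58, 66, 103, 91, 85, 93, 78, 97, 110, 115]
2 0.075 [105, 101, 92, 88, 83, 77, 75, 77, 70, 65]
2 0.06 [105, 90, 65, 82, 82, 80, 58, 72, 91, 98]
2 0.03 [55, 57, 56, 58, 62, 60, 61, 57, 55, 63]
3 0.095 [93, 74, 60, 78, 80, 78, 64, 71, 73, 73]
3 0.075 [63, 61, 70, 72, 71, 69, 60, 66, 68, 67]
3 0.06 [103, 82, 51, 70, 75, 72, 46, 44, 51, 58]
3 0.03 [48, 46, 46, 44, 48, 51, 50, 47, 49, 54]
clock: 67.77
eef_pos: [0.4671, -0.0328, 0.3222]
tool_rot: [0.535, 0.845, -0.001, -0.001]
ft_force: [1.3, -0.7, 0.3]
grip_width: 0.085
grasp_force: 0.0
clock: 68.6
eef_pos: [0.4679, -0.0337, 0.323]
tool_rot: [0.748, 0.664, -0.001, 0.0]
ft_force: [0.7, -0.5, -0.6]
grip_width: 0.0852
grasp_force: 0.0
shift [-0.0005, 0.004, 0.2651] turn [-0.0003, 0.0005, 0.0001] eef [ 0.4679 -0.0337  0.323 ] J [-0.07, 0.16, 0.08, 1.49, -0.0, 1.62]
```

```bash
python3 -m pendant '[0,0.004,0.05,0,0,0,1,0,0.004,0.1,0,0,0,1,0,0.004,0.15,0,0,0,1,0,0.004,0.19,0,0,0,1,0,0.004,0.22,0,0,0,1,0,0.004,0.24,0,0,0,1,0,0.004,0.255,0,0,0,1,0,0.004,0.265,0,0,0,1,0,0.004,0.265,0,0,0,1,0,0.004,0.265,0,0,0,1]'
python3 -m pendant '[0,0,0,0,0,0,0.8,0,0,0,0,0,0,0.6,0,0,0,0,0,0,0.4,0,0,0,0,0,0,0.3,0,0,0,0,0,0,0,0,0,0,0,0,0,0,0,0,0,0,0,0,0,0,0,0,0,0,0,0,0,0,0,0,0,0,0,0,0,0,0,0,0,0]'
```

```text
clock: 69.43
eef_pos: [0.47, -0.0341, 0.191]
tool_rot: [0.748, 0.663, -0.001, 0.0]
ft_force: [-0.2, -0.5, -0.4]
grip_width: 0.0852
grasp_force: 0.0
clock: 70.27
eef_pos: [0.4704, -0.0341, 0.1911]
tool_rot: [0.748, 0.663, -0.0, 0.001]
ft_force: [0.8, -0.1, 3.0]
grip_width: 0.0294
grasp_force: 59.9
```

```bash
python3 -m pendant '[0,0,-0.02,0,0,0,0,0,0,-0.05,0,0,0,0,0,0,-0.08,0,0,0,0,0,0,-0.12,0,0,0,0,0,0,-0.16,0,0,0,0,0,0,-0.2,0,0,0,0,0,0,-0.25,0,0,0,0,0,0,-0.29,0,0,0,0,0,0,-0.3,0,0,0,0,0,0,-0.3,0,0,0,0]'
python3 - <<'E'
from h import *
to2([.4004,-.2720,.33],-6.8);print(bot.get_obs()['eef_pos'])
# block moved? fixed. tabs shut check: compare to side0
s=snap('side','side16.png');s0=load('side0');s4=load('side4')
for y in(.13,.05,-.03):
  q=proj(s,[*rack(.02,y),.149])[0].round().astype(int);print([c['pixels'][q[1]-1:q[1]+2,q[0]-1:q[0]+2].mean((0,1)).round().tolist() for c in(s0,s4,s)])
E
```

```text
clock: 71.1
eef_pos: [0.4702, -0.0339, 0.3413]
tool_rot: [0.748, 0.663, -0.0, 0.001]
ft_force: [0.1, 0.8, -2.2]
grip_width: 0.0292
grasp_force: 60.1
shift [-0.4895, -0.0814, 0.0233] turn [0.0002, 0.0005, -0.0006] eef [ 0.4702 -0.0339  0.3413] J [-0.07, 0.16, 0.13, 1.53, -0.0, 1.62]
[ 0.47022507 -0.03388727  0.34132204]
[[144.0, 148.0, 153.0], [136.0, 138.0, 139.0], [151.0, 155.0, 160.0]]
[[146.0, 150.0, 155.0], [138.0, 141.0, 142.0], [150.0, 154.0, 159.0]]
[[144.0, 149.0, 154.0], [146.0, 148.0, 149.0], [151.0, 155.0, 159.0]]
```

```bash
python3 -m pendant '[-0.06,-0.01,0,0,0,0,0,-0.13,-0.02,0,0,0,0,0,-0.2,-0.035,0,0,0,0,0,-0.28,-0.05,0,0,0,0,0,-0.36,-0.06,0,0,0,0,0,-0.42,-0.07,0,0,0,0,0,-0.47,-0.08,0,0,0,0,0,-0.489,-0.081,0.01,0,0,0,0,-0.489,-0.081,0.02,0,0,0,0,-0.489,-0.081,0.023,0,0,0,0]'
python3 -m pendant '[0,0,0.02,0,0,0,0,0,0,0.05,0,0,0,0,0,0,0.1,0,0,0,0,0,0,0.15,0,0,0,0,0,0,0.2,0,0,0,0,0,0,0.23,0,0,0,0,0,0,0.25,0,0,0,0,0,0,0.26,0,0,0,0,0,0,0.26,0,0,0,0,0,0,0.26,0,0,0,0]'
python3 -c "
from h import *
to2([.4004,-.2720,.1378],-6.8)"
```

```text
clock: 71.98
eef_pos: [0.3995, -0.2709, 0.3269]
tool_rot: [0.749, 0.663, -0.001, -0.002]
ft_force: [-0.1, -0.2, -1.1]
grip_width: 0.0291
grasp_force: 60.0
clock: 72.82
eef_pos: [0.4008, -0.2716, 0.2001]
tool_rot: [0.748, 0.664, -0.001, 0.001]
ft_force: [0.2, 0.6, -1.5]
grip_width: 0.0292
grasp_force: 60.0
shift [-0.0007, -0.0007, 0.1246] turn [-0.0, 0.0006, -0.0002] eef [ 0.4008 -0.2716  0.2001] J [-0.59, 0.24, -0.14, 1.18, -0.0, 1.1]
```

```bash
python3 -m pendant '[-0.001,-0.001,0.012,0,0,0,0,-0.001,-0.001,0.024,0,0,0,0,-0.001,-0.001,0.036,0,0,0,0,-0.001,-0.001,0.048,0,0,0,0,-0.001,-0.001,0.06,0,0,0,0,-0.001,-0.001,0.072,0,0,0,0,-0.001,-0.001,0.084,0,0,0,0,-0.001,-0.001,0.09,0,0,0,0,-0.001,-0.001,0.09,0,0,0,0,-0.001,-0.001,0.09,0,0,0,0]'
```

```text
clock: 73.65
eef_pos: [0.3995, -0.2724, 0.1543]
tool_rot: [0.748, 0.663, -0.001, 0.0]
ft_force: [-0.2, 0.3, -0.1]
grip_width: 0.0294
grasp_force: 60.0
```

In the well. I'll lower the last 16 mm.

```bash
python3 -m pendant '[0,0,0.006,0,0,0,0,0,0,0.012,0,0,0,0,0,0,0.018,0,0,0,0,0,0,0.023,0,0,0,0,0,0,0.028,0,0,0,0,0,0,0.032,0,0,0,0,0,0,0.035,0,0,0,0,0,0,0.035,0,0,0,0,0,0,0.035,0,0,0,0,0,0,0.035,0,0,0,0]'
```

```text
clock: 74.48
eef_pos: [0.3996, -0.2724, 0.1376]
tool_rot: [0.748, 0.663, -0.001, 0.0]
ft_force: [-1.9, 2.0, 4.9]
grip_width: 0.0293
grasp_force: 60.7
```

```bash
python3 -m pendant '[0,0,0,0,0,0,0,0,0,0,0,0,0,0.3,0,0,0,0,0,0,0.4,0,0,0,0,0,0,0.6,0,0,0,0,0,0,0.8,0,0,0,0,0,0,1,0,0,0,0,0,0,1,0,0,0,0,0,0,1,0,0,0,0,0,0,1,0,0,0,0,0,0,1]'
python3 -m pendant '[0,0,-0.02,0,0,0,1,0,0,-0.06,0,0,0,1,0,0,-0.12,0,0,0,1,0,0,-0.18,0,0,0,1,0,0,-0.24,0,0,0,1,0,0,-0.3,0,0,0,1,0,0,-0.34,0,0,0,1,0,0,-0.34,0,0,0,1,0,0,-0.34,0,0,0,1,0,0,-0.34,0,0,0,1]'
python3 -c "
from h import *
o=bot.get_obs();print(o['eef_pos'])
s=snap('side','side17.png');s0=load('side0')
u,v=proj(s,[.4,-.275,.12])[0].astype(int)
g=lambda c,r:cv2.cvtColor(c['pixels'],cv2.COLOR_RGB2GRAY).astype(int)[r]
r=np.s_[v-20:v+18,u-9:u+10];print('prop region diff',abs(g(s,r)-g(s0,r)).mean())
for y in(.13,.05,-.03,-.11):
  q=proj(s,[*rack(.0,y),.149])[0].round().astype(int);r=np.s_[q[1]-6:q[1]+7,q[0]-8:q[0]+15];print('tab diff vs shut',abs(g(s,r)-g(s0,r)).mean().round(1),'vs open',abs(g(s,r)-g(load('side4'),r)).mean().round(1))
"
```

```text
clock: 75.32
eef_pos: [0.3996, -0.2724, 0.137]
tool_rot: [0.748, 0.663, -0.001, 0.0]
ft_force: [-1.1, 0.0, 1.1]
grip_width: 0.0855
grasp_force: 0.0
clock: 76.15
eef_pos: [0.3994, -0.272, 0.3062]
tool_rot: [0.748, 0.663, -0.001, -0.0]
ft_force: [-0.5, 0.5, -0.1]
grip_width: 0.0856
grasp_force: 0.0
[ 0.39943532 -0.27196704  0.30621131]
prop region diff 9.07617728531856
tab diff vs shut 9.5 vs open 15.6
tab diff vs shut 16.5 vs open 21.4
tab diff vs shut 11.6 vs open 14.9
tab diff vs shut 5.6 vs open 6.9
```

```bash
python3 - <<'E'
from ecc import *
s=load('side17');s0=load('side0');s4=load('side4')
for n,P,h in(('prop top',[.4,-.275,.156],(9,7)),('red jaw',[*rack(-.05,-.19),.14],(7,9)),('tab0 end',[*rack(-.03,.13),.149],(8,8))):
    u,v=proj(s,P)[0].astype(int);b=(u-h[0],v-h[1],u+h[0],v+h[1])
    for m,c in(('now',s),('open',s4)):
        try:
            cc,W=reg(s0,c,b);d=W@[h[0],h[1],1]-[u,v];print(n,m,round(cc,3),d.round(2))
        except cv2.error: print(n,m,'fail')
for y in(.13,.05):
    for m,c in(('shut0',s0),('open',s4),('now',s)):
        print(y,m,[int(c['pixels'][tuple(proj(c,[*rack(x/1000,y),.149])[0].round().astype(int)[::-1])].mean()) for x in range(-70,50,6)])
E
```

```text
prop top now 0.879 [-0.28  0.28]
prop top open 0.77 [-2.15  4.22]
red jaw now 0.981 [-0.24 -0.05]
red jaw open fail
tab0 end now 0.994 [-0.06 -0.08]
tab0 end open 0.944 [0.3  0.22]
0.13 shut0 [143, 138, 81, 84, 102, 150, 149, 150, 150, 150, 149, 150, 150, 149, 149, 151, 149, 146, 142, 141]
0.13 open [96, 156, 155, 154, 156, 155, 157, 155, 158, 156, 155, 157, 156, 75, 70, 150, 154, 151, 147, 144]
0.13 now [146, 139, 84, 84, 102, 152, 154, 153, 153, 153, 151, 152, 153, 154, 151, 153, 152, 149, 146, 143]
0.05 shut0 [140, 135, 83, 108, 97, 150, 150, 151, 150, 150, 150, 151, 152, 150, 150, 151, 151, 139, 145, 146]
0.05 open [107, 155, 155, 157, 156, 157, 156, 158, 156, 157, 156, 156, 156, 75, 40, 153, 156, 151, 150, 153]
0.05 now [142, 138, 86, 110, 102, 152, 153, 153, 153, 153, 151, 153, 154, 154, 153, 154, 154, 143, 148, 150]
```

The keeper is shut, matching the starting picture, and the prop is back in its block. I'm handing in.

```bash
python3 -c "
from h import *
print(bot.job_done())"
```

```text
the job is handed in; nothing more can be done
None
```

I handed the job in at about 76 s without getting a verdict back: all four tiles are standing in their own slots, the keeper is shut, and the prop is back upright in its block.

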